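# Clamp a sample plate on edge for edge viewing

## Robot

A 6-joint arm with a two-finger parallel gripper is mounted at the origin on the work surface. World frame = base frame: x ahead of the robot, y to its left, z up, the work surface at z = 0. Lengths are in m, angles in rad, forces in N, time in s.
With the tool pointing down it reaches from about 0.325 to 1 m from the base axis. Payload 5.1 kg.
Tool frame: the origin (TCP) lies at the very end of the fingers, on their centre line; the grasp point (between the pads) lies 19 mm behind it; z points along the fingers, y is the line along which they close (so a half turn about z gives the same grasp; the last joint's range is limited). The gripper opens to 85 mm and grips with 20 to 120 N. Pads are 22 mm wide; open, the fingers measure 114 mm over their backs; the gripper's body (76 mm by 85 mm) begins 54 mm behind the grasp point. The pads swing forward as they close: fully open they stand 13 mm farther back than shut.
Start: joints at [1.156, 0.124, 1.65, -0, 1.367, -0.083], TCP at [0.212, 0.615, 0.197] pointing down, gripper open.
Joint ranges: [-2.61, 2.61], [-1.02, 2.33], [0.03, 2.71], [-1.35, 4.49], [0.32, 2.68], [-2.91, 2.91]. Speed limits (rad/s): [2.57, 2.57, 3.14, 3.14, 3.14, 3.14].

## Interface

Orientations are given as a unit quaternion [x, y, z, w].
In Python, from station import robot, optics gives the robot as it stands.
- The arm moves only by the tool jog_arm, never from a script. Its argument "targets" is a list of rows, each an object of numbers: "x", "y", "z": the shift along the tool's x, y, z in units of 30 mm (1.0 is 30 mm); "ax", "ay", "az": the turn, a rotation vector about the tool's x, y, z in units of 6 degrees (1.0 is 6 degrees). In form: [{"x": .., "y": .., "z": .., "ax": .., "ay": .., "az": ..}, ...]. A call has exactly 8 rows; each row is the pose to reach, as a shift and turn from the pose commanded when the call began, along the tool's axes at that moment; what a row does not reach only later rows make up. A row lasts 1/8 s, in which the tool goes at most 62.5 mm and 10.7 degrees, less where a joint would pass 70% of its speed; a pose out of reach is approached as far as the arm can. A call with a gripper value outside its range is refused whole. "claw" is the gripper command: -1 is fully open, 1 is shut, values between are in proportion, set as the call begins (left out, the last holds). The fingers move at their own pace and stop on an object; "force" is the grip in N (left out, the last holds). Time passes only in rows, so rows that repeat a pose let the fingers close, or fill a call up. It gives the time, the measured TCP pose, the force, the opening and the grip force at its end, in the units of the state.
- robot.state(): the state, without advancing time (a new reading comes with each control period).
- optics.grab_frame(name): name is "side" or "top" or "wrist"; returns (picture, depth): 384x512x3 uint8, red, green, blue; 384x512 float32, m along the optical axis (not along the pixel's ray), 0 where there is no reading.
- optics.calibration(name): a dict with "camera_matrix" (3x3 intrinsics, pixels), "T" (4x4, takes a point from camera to world coordinates). Camera axes: x right, y up, looking along -z (the intrinsics and any distortion apply to the point x, -y, -z); pixel columns grow to the right and rows downward; lengths in m; the calibration is good to about 2 mm. A picture is of the moment at which its call begins: read the wrist's pose just before it. calibration takes no time and is no camera call; for the wrist camera it gives the pose at the moment of the call.
- robot.sign_off(): hands the job in; it is judged then, once.
The state is a dict: "time": time; "joints": joint angles; "joint_vel": joint speeds; "effort": joint torques, N m; "tool_pos": TCP position; "tcp_rot": TCP orientation; "wrist_force": force on the tool from outside, world axes, zero at the start; "moment": the same for the moment, N m; "finger_gap": opening from 0.0 (shut) to 1.0 (fully open); "grasp_force": force on a finger pad.
Only numpy, scipy, OpenCV 4.12 (cv2) and the standard library are available. Lean on these libraries where they do the work, as an engineer would, in place of code of your own. Each camera call takes 0.05 s, during which the arm holds its last target. There are 200 camera calls.

## Task

Take the steel sample plate from its sloping rest and stand it upright on its short edge on the base of the open clamp, midway along the fixed jaw, close beside it and facing it. Then swing the hinged jaw shut on the plate and push the larger of the two pins (the one with the taller, wider knob) down through the aligned holes until its knob is home on the lug. Finish by squeezing the two jaws together firmly with the gripper and stay holding them like that: do not let go at the end, and leave the other things on the bench where they are.

Things in the scene. Friction and masses are not known exactly. Their poses are not given: they have to be found in the camera images.
- clamp: Fixed clamp. Dark base 90 x 160 x 10 mm. Origin at bench level, midway across the plate gap and along the jaws. Local x: from fixed jaw to swing jaw (roughly away from the robot); y: along the jaws, hinge to pin lugs; z up. The plate stands on the base (z = 10 mm) in the gap x = -5..+5 mm. Shut, the jaws fill x = -19..+19, y = -44..+48, up to z = 50 mm; beside them it is free above the base.
- fixed_jaw: Fixed upright aluminium jaw: a wall at clamp x = -19..-5 mm, y = -45..+48 mm, z = 10..50 mm, with the lower pin lug at its +y end (28 x 28 mm block around clamp x = 0, y = 62 mm, z = 10..32 mm). Same origin and axes as the clamp.
- swing_jaw (a joint): Angle of the aluminium swing jaw about its vertical hinge, rad: 0 = shut, parallel to the fixed jaw; grows as it opens towards clamp +x (clockwise from above), at most 1.35; starts 0.7 to 1.2. Light friction (0.06 N m): it stays where left. With the 10 mm plate in, it stops at 0 (empty at -0.025). Close it by pushing its outer face near the lug end, clear of the plate, whose top is at z = 84 mm.
- hinge (a point): Point on the hinge axis, 30 mm above the bench: clamp x = 12, y = -52 mm; axes as the clamp's. The swing jaw is a wall 14 mm thick centred on a line through this axis (inner and outer faces 7 mm either side), from 8 to 100 mm from it, z = 12..50 mm. Its lug (28 x 28 mm, z = 33..50 mm) is at its free end, 100..128 mm from the hinge, centred 12 mm to the inner side; shut, it lies over the fixed lug.
- pin_hole (a point): Where the pin goes: on the axis of the fixed lug's vertical hole (12 mm wide), at the height of the swing lug's top, 50 mm above the bench: clamp x = 0, y = 62 mm. With the jaw shut the swing lug's hole (12 mm, chamfered) is on the same axis; the two are open down to the base top.
- swing_hole (a point): Centre of the mouth of the swing lug's hole, on its top face 50 mm above the bench; moves with the swing jaw and meets pin_hole when it is shut.
- seat (a point): Centre of the plate's place on the base top, 10 mm above the bench, midway along the jaws and across the gap.
- rest: Fixed grey sloping rest, base 100 x 60 x 8 mm, origin under its centre. The plate leans on it 35 degrees from vertical, top towards the rest's -x (roughly the robot): a 50 mm wide board behind the lower 38 mm of the plate and a ledge under its bottom edge; the upper 36 mm are free on both faces.
- plate_center (a point): Centre of the sample plate: plain steel, 10 x 50 x 74 mm, 0.1 to 0.2 kg, small dark chip on one face. Local x: across its 10 mm thickness (+x is the upper, chip face when leaning); y: along its 50 mm width; z: along its 74 mm length towards the upper end. Either end may be down and the chip may face either jaw.
- pin_stand: Fixed white block 45 x 120 x 45 mm, origin under its centre, with two through holes at local y = +35 and -35 mm: the locking pin stands in either one, a smaller spare pin (knob 16 mm wide and 14 mm tall, up to z = 59 mm; not used, leave it) in the other.
- pin_knob (a point): Centre of the knob of the locking pin, half-way up it. Steel pin: knob 20 mm in diameter and 28 mm tall on a round shank 10 mm in diameter and 38 mm long with a tapered foot (last 5 mm). Stands upright in the stand with its knob on the block's top (knob z = 45..73 mm). Local z points up from foot to knob. About 60 g.
- pin_tip (a point): Centre of the foot of the locking pin, 52 mm below pin_knob along its axis; fully home in the clamp it is 12 mm above the bench.
Not all that is in view belongs to the job. Of the things shaped like the part that bears plate_center, the bare steel one is meant.

How it is judged:
By the outcome, as a careful person would: the job done as asked, in the order asked, and still so for the second after the job is handed in, while the arm keeps its last pose, push and grip.
It also fails if it takes over 72 s, if anything falls off the work surface, if the arm or the gripper's body presses on something with over 40 N, if the wrist force passes 120 N, or if a joint passes its speed limit or range.

## Working session

There is one attempt and no reset: what is moved stays moved. The work goes in short steps, Python scripts to look and compute and a tool call to move; the robot and the scene stay as the last step left them, time stands still between calls to the robot, and variables do not carry over. Pictures are saved under pics/ and viewed, at most 10 in all, crops included, and the job is handed in when it is done.

Besides the shell and the picture viewer there is one more tool, called after "Request:" by a JSON object that holds its "fn" and its "kwargs". jog_arm: Moves the arm, as the interface text tells. Its arguments: {"type":"object","properties":{"targets":{"type":"array"},"claw":{"type":"number"},"force":{"type":"number"}},"required":["targets"]}

```bash
ls; mkdir -p pics
cat > h.py <<'E'
import numpy as np, cv2
from scipy.spatial.transform import Rotation as R
from station import robot, optics
def cloud(name, save=None):
    c=optics.calibration(name); im,d=optics.grab_frame(name)
    K=np.array(c["camera_matrix"]);T=np.array(c["T"])
    v,u=np.mgrid[0:384,0:512]
    p=np.stack([(u-K[0,2])/K[0,0]*d,-(v-K[1,2])/K[1,1]*d,-d],-1)
    P=p@T[:3,:3].T+T[:3,3]; P[d==0]=np.nan
    if save: cv2.imwrite(save,im[...,::-1]); np.savez(save[:-4]+'.npz',im=im,P=P,K=K,T=T)
    return im,P
E
python3 - <<'E'
from h import *
print(robot.state())
for n in ("top","side","wrist"):
    im,P=cloud(n,f"pics/{n}0.png"); c=optics.calibration(n); print({k:np.round(v,3).tolist() if not isinstance(v,str) else v for k,v in c.items()})
a=[cv2.imread(f"pics/{n}0.png") for n in("top","side","wrist")]
cv2.imwrite("pics/all0.png",cv2.resize(np.vstack([np.hstack(a[:2]),np.hstack([a[2],a[2]*0])]),(800,600)))
E
```

```text
pics
{'time': 0.0, 'joints': array([ 1.15640926e+00,  1.24503665e-01,  1.65168966e+00, -5.22754765e-06,
        1.36750146e+00, -8.26175804e-02]), 'joint_vel': array([-0.00193147,  0.00055142,  0.00122764,  0.00177623,  0.00230619,
        0.0002356 ]), 'effort': array([-1.08641382e-04, -4.23629308e+01, -3.65446401e+01, -3.99795670e-05,
        7.05731625e-03, -1.70294754e-05]), 'tool_pos': array([0.21147683, 0.61390654, 0.19594477]), 'tcp_rot': array([ 1.65124377e-01,  9.86272191e-01, -1.01941181e-03, -2.56032392e-04]), 'wrist_force': array([ 0.04760257, -0.13579721,  0.19037005]), 'moment': array([ 3.82039368e-06,  4.69545860e-02, -1.01937755e-02]), 'grasp_force': 0.0, 'finger_gap': 0.9992408214656514}
{'camera_matrix': [[399.64, 0.0, 244.864], [0.0, 399.64, 195.673], [0.0, 0.0, 1.0]], 'T': [[-0.024, 0.994, -0.11, 0.428], [-1.0, -0.022, 0.02, 0.009], [0.018, 0.11, 0.994, 1.124], [0.0, 0.0, 0.0, 1.0]]}
{'camera_matrix': [[387.959, 0.0, 256.803], [0.0, 387.959, 197.278], [0.0, 0.0, 1.0]], 'T': [[0.956, 0.209, -0.207, 0.288], [-0.294, 0.724, -0.624, -0.779], [0.019, 0.658, 0.753, 1.02], [0.0, 0.0, 0.0, 1.0]]}
{'camera_matrix': [[278.394, 0.0, 254.818], [0.0, 278.394, 194.289], [0.0, 0.0, 1.0]], 'T': [[0.326, -0.906, -0.269, 0.143], [0.945, 0.312, 0.095, 0.637], [-0.002, -0.285, 0.958, 0.373], [0.0, 0.0, 0.0, 1.0]]}
```

View pics/top0.png

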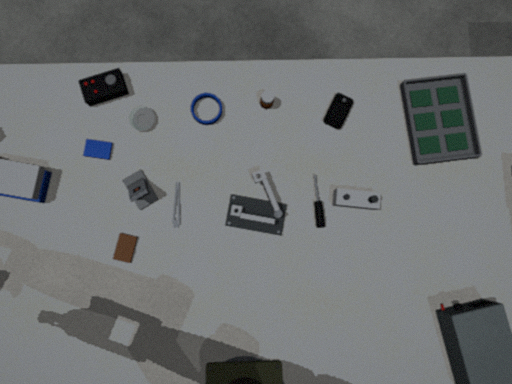

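View pics/side0.png

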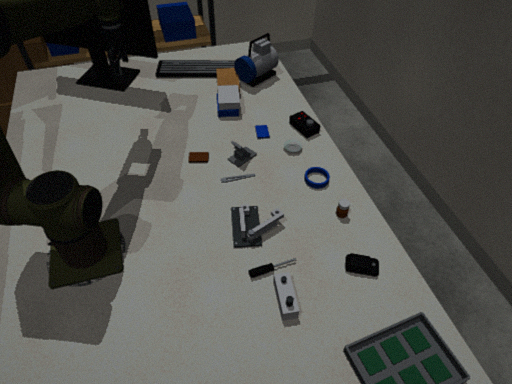

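Top view: the sloping rest with the bare plate is at (140,188). The clamp is at (258,212) with its swing jaw open upwards, and the pin stand is at (358,198) with knobs at (347,197) and (373,198). Plate look-alikes are the blue block at (98,148) and the brown block at (125,247); the steel one on the rest fits the description. Next I check it in one close crop and measure.

Run:
```python
from h import *
t=np.load("pics/top0.npz");s=np.load("pics/side0.npz");w=cv2.imread("pics/wrist0.png")
f=lambda im,u,v,r,: cv2.resize(im[v-r:v+r,u-r:u+r,::-1],(260,260),interpolation=cv2.INTER_CUBIC)
ti,si=t["im"],s["im"]
row1=np.hstack([f(ti,140,188,28),f(ti,258,207,36),f(ti,358,198,28)])
row2=np.hstack([f(si,241,153,24),f(si,257,226,32),f(si,287,293,30)])
cv2.imwrite("pics/crops.png",np.vstack([row1,row2])); 
P=t["P"];S=s["P"]
np.set_printoptions(precision=3,suppress=True,linewidth=200)
def pr(n,A,u0,u1,v0,v1,st=2):
    print(n);print((A[v0:v1:st,u0:u1:st,2]*1000).round().astype(int))
pr("rest",P,118,164,166,214)
pr("stand",P,330,386,184,214)
def reg(A,xr,yr,zr):
    m=(A[...,0]>xr[0])&(A[...,0]<xr[1])&(A[...,1]>yr[0])&(A[...,1]<yr[1])&(A[...,2]>zr[0])&(A[...,2]<zr[1]);return m
for n,A in(("top",P),("side",S)):
    print(n,"bench",np.nanmedian(A[reg(A,(.2,.6),(-.2,.4),(-.03,.03))][:,2]))
    m=reg(A,(.2,.7),(-.45,-.15),(.035,.055)); print("stand",m.sum(),cv2.minAreaRect((A[m][:,:2]*1000).astype(np.float32)))
    m=reg(A,(.2,.7),(-.45,-.15),(.055,.09)); print(A[m])
    m=reg(A,(.2,.7),(-.12,.1),(.04,.06)); print("jaws",m.sum(),cv2.minAreaRect((A[m][:,:2]*1000).astype(np.float32)))
```

```text
rest
[[                   0                    4                    2                    1                    0                    2                    3                    0                   -1
                     4                    0                   -3                   -3                    3                    2                   -2                    1                    0
                    -2                    3                    1                   -2                   -2]
 [                   0                   -1                    2                    1                   -1                    1                    2                    0                   -1
                    -1                    0                    4                    5                    0                    2                    1                    1                   -2
                     2                    3                   -2                    0                    0]
 [                   1                   -1                    0                   -3                   -2         
[... 23607 characters left out ...]
[ 0.517 -0.36   0.065]
 [ 0.518 -0.364  0.07 ]
 [ 0.521 -0.365  0.071]
 [ 0.523 -0.366  0.072]
 [ 0.526 -0.366  0.07 ]
 [ 0.527 -0.368  0.074]
 [ 0.532 -0.366  0.067]
 [ 0.517 -0.361  0.06 ]
 [ 0.518 -0.364  0.065]
 [ 0.521 -0.366  0.067]
 [ 0.524 -0.365  0.063]
 [ 0.526 -0.367  0.066]
 [ 0.529 -0.367  0.065]
 [ 0.533 -0.365  0.059]
 [ 0.519 -0.364  0.059]
 [ 0.521 -0.367  0.063]
 [ 0.523 -0.367  0.062]
 [ 0.527 -0.365  0.056]
 [ 0.529 -0.368  0.061]
 [ 0.521 -0.366  0.056]
 [ 0.523 -0.368  0.06 ]
 [ 0.526 -0.368  0.056]]
jaws 368 ((539.0426635742188, -71.51081085205078), (105.61656951904297, 142.42630004882812), 72.48255157470703)<stdin>:11: RuntimeWarning: invalid value encountered in cast
```

View pics/crops.png

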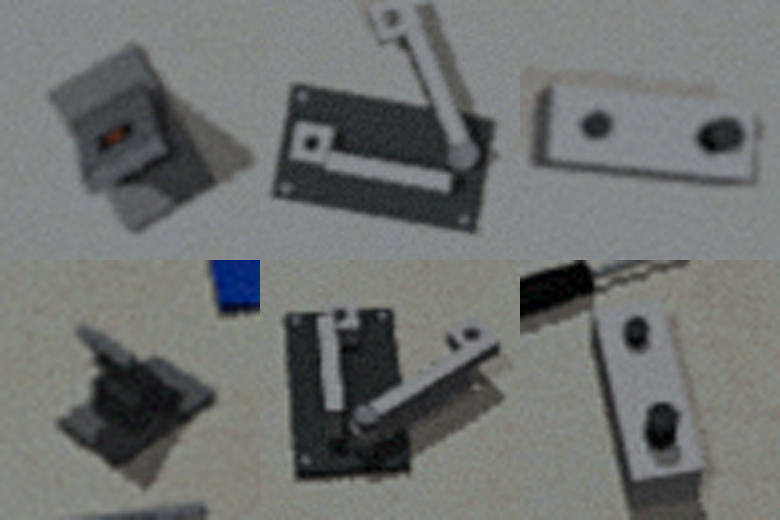

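The steel plate leans on the rest with its orange/dark chip on the upper face, so the choice is confirmed. The tall knob is the right-hand one at (373,198), with its top at z=73. The fixed jaw is on the robot's side, and the lug ends face left (+y). Next I compute the poses.

```bash
cat >> h.py <<'E'
np.set_printoptions(precision=4,suppress=True,linewidth=160)
def reg(A,xr,yr,zr):
    return (A[...,0]>xr[0])&(A[...,0]<xr[1])&(A[...,1]>yr[0])&(A[...,1]<yr[1])&(A[...,2]>zr[0])&(A[...,2]<zr[1])
def rect(p): return cv2.minAreaRect((p[:,:2]*1000).astype(np.float32))
E
python3 - <<'E' 2>/dev/null
from h import *
for n in("top","side"):
    q=np.load(f"pics/{n}0.npz");im,P=q["im"],q["P"].copy(); hsv=cv2.cvtColor(im,cv2.COLOR_RGB2HSV)
    # project each pixel on z=.010 for the dark base
    v,u=np.mgrid[0:384,0:512];K,T=q["K"],q["T"]
    d=np.stack([(u-K[0,2])/K[0,0],-(v-K[1,2])/K[1,1],-np.ones_like(u,float)],-1)@T[:3,:3].T
    def onz(z): return T[:3,3]+d*((z-T[2,3])/d[...,2])[...,None]
    B=onz(.010); m=(hsv[...,2]<85)&reg(B,(.35,.62),(-.16,.06),(0,.02))&(P[...,2]<.02)
    lab=cv2.connectedComponentsWithStats(m.astype(np.uint8))
    k=1+lab[2][1:,4].argmax(); print(n,"base",rect(B[lab[1]==k]),lab[2][k])
    J=onz(.050); mj=reg(P,(.35,.7),(-.16,.1),(.040,.062))
    lab=cv2.connectedComponentsWithStats(mj.astype(np.uint8))
    for k in range(1,lab[0]):
        if lab[2][k,4]>15: print(" jaw",lab[2][k],rect(J[lab[1]==k]),J[lab[1]==k].mean(0))
    # plate: points
    m=reg(P,(.3,.7),(.2,.4),(.030,.12)); p=P[m]; print(" plate pts",len(p),p.mean(0))
    if n=="top":
        best=None;rng=np.random.default_rng(0)
        for _ in range(500):
            a=p[rng.choice(len(p),3,False)];nn=np.cross(a[1]-a[0],a[2]-a[0]);l=np.linalg.norm(nn)
            if l<1e-5: continue
            nn/=l; inl=abs((p-a[0])@nn)<.003
            if best is None or inl.sum()>best.sum(): best=inl
        f=p[best];c=f.mean(0);nn=np.linalg.svd(f-c)[2][2];nn*=np.sign(nn[2])
        ax=np.cross([0,0,1],nn);ax/=np.linalg.norm(ax);up=np.cross(nn,ax)
        print(" face n",nn,"tilt",90-np.degrees(np.arccos(nn[2])),best.sum(),"c",c,"up",up,"ax",ax)
        a=(f-c)@ax;b=(f-c)@up;print(" extents",np.percentile(a,[0,2,98,100]),np.percentile(b,[0,2,98,100]))
        top=p[p[:,2]>.078];print(" top edge",rect(top),top.mean(0))
    # orange chip
    r=reg(P,(.3,.7),(.2,.4),(.02,.12))&(hsv[...,1]>110)&(hsv[...,0]<20); print(" chip",P[r].mean(0),r.sum())
E
```

```text
top base ((499.01519775390625, -44.300636291503906), (160.6510467529297, 92.23370361328125), 78.65521240234375) [ 226  195   61   41 1362]
 jaw [251 169  31  48 340] ((552.5947875976562, -74.2817611694336), (137.17527770996094, 33.07659912109375), 24.69759750366211) [ 0.5615 -0.0735  0.05  ]
 jaw [240 213  35  11 186] ((485.6739807128906, -43.9929084777832), (92.44819641113281, 14.448152542114258), 78.35426330566406) [ 0.4857 -0.0442  0.05  ]
 plate pts 273 [0.5658 0.2731 0.0638]
 face n [0.6983 0.403  0.5916] tilt 36.26765200848788 213 c [0.5684 0.2757 0.0625] up [-0.5123 -0.2957  0.8063] ax [-0.4999  0.8661  0.    ]
 extents [-0.025  -0.0241  0.0237  0.0249] [-0.0426 -0.0389  0.0316  0.0328]
 top edge ((553.5240478515625, 267.07489013671875), (14.454012870788574, 49.91509246826172), 29.554292678833008) [0.5525 0.2668 0.0833]
 chip [0.5698 0.2761 0.0613] 7
side base ((533.2464599609375, -57.41381072998047), (166.62945556640625, 169.110107421875), 78.19807434082031) [ 231  206   54   42 1029]
 jaw [239 208   6  25 110] ((481.2144775390625, -50.742156982421875), (96.51071166992188, 13.869783401489258), 78.2762222290039) [ 0.4811 -0.051   0.05  ]
 jaw [248 208  36  28 258] ((547.468505859375, -76.80142974853516), (139.32000732421875, 40.78483963012695), 20.169904708862305) [ 0.5561 -0.0799  0.05  ]
 plate pts 126 [0.5588 0.2632 0.0553]
 chip [nan nan nan] 0
```

```bash
cat >> h.py <<'E'
def plan(pos,Rt,note=""):
    s=robot.state(); R0=R.from_quat(s["tcp_rot"])
    d=R0.inv().apply(np.array(pos)-s["tool_pos"])/.030; a=np.degrees((R0.inv()*Rt).as_rotvec())/6
    print(note,"t",round(s["time"],2),"xyz",d.round(3),"axyz",a.round(3))
def frame(y,z):
    y=np.array(y,float);z=np.array(z,float);z/=np.linalg.norm(z);y-=z*(y@z);y/=np.linalg.norm(y)
    return R.from_matrix(np.stack([np.cross(y,z),y,z],1))
h=np.array([.866,.5,0]);a35=np.radians(35)
UP=-np.sin(a35)*h+[0,0,np.cos(a35)]; N=np.cos(a35)*h+[0,0,np.sin(a35)]
RP=frame(N,-UP)
E
python3 - <<'E'
from h import *
C=np.array([.5665,.274,.0555])
plan(C+UP*.106,RP)
E
```

```text
t 0.15 xyz [-13.55   -8.39    1.808] axyz [-5.595 -2.081  6.617]
```

Request:
{"fn": "jog_arm", "kwargs": {"targets": [{"x": -1.7, "y": -1.05, "z": 0.23, "ax": -0.7, "ay": -0.26, "az": 0.83}, {"x": -3.4, "y": -2.1, "z": 0.45, "ax": -1.4, "ay": -0.52, "az": 1.65}, {"x": -5.1, "y": -3.15, "z": 0.68, "ax": -2.1, "ay": -0.78, "az": 2.48}, {"x": -6.8, "y": -4.2, "z": 0.9, "ax": -2.8, "ay": -1.04, "az": 3.31}, {"x": -8.5, "y": -5.25, "z": 1.13, "ax": -3.5, "ay": -1.3, "az": 4.14}, {"x": -10.2, "y": -6.3, "z": 1.36, "ax": -4.2, "ay": -1.56, "az": 4.96}, {"x": -11.9, "y": -7.35, "z": 1.58, "ax": -4.9, "ay": -1.82, "az": 5.79}, {"x": -13.55, "y": -8.39, "z": 1.81, "ax": -5.6, "ay": -2.08, "az": 6.62}], "claw": -0.2, "force": 40}}

```text
time: 1.15
tool_pos: [0.5149, 0.2423, 0.143]
tcp_rot: [0.478, 0.824, 0.263, 0.151]
wrist_force: [0.2, 1.2, 0.5]
finger_gap: 0.597
grasp_force: 0.0
```

```bash
python3 - <<'E' 2>/dev/null
from h import *
s=robot.state();print(s["tool_pos"],s["joints"],s["finger_gap"],s["joint_vel"])
im,P=cloud("wrist","pics/w1.png")
p=P[reg(P,(.48,.66),(.19,.36),(.045,.12))]
C=np.array([.5665,.274,.0555]);A=np.cross([0,0,1],N)
l=np.stack([(p-C)@N,(p-C)@A,(p-C)@UP],1)
for ax in (0,1,2): print(np.percentile(l[:,ax],[0,2,10,50,90,98,100]))
f=l[abs(l[:,0]-.005)<.006];print(len(f),np.percentile(f,[1,50,99],axis=0))
e=l[l[:,2]>.03];print("end",len(e),np.percentile(e,[2,25,50,75,98],axis=0))
plan(C+UP*.106,RP)
E
```

```text
[0.5149 0.2423 0.143 ] [ 0.2647 -0.401   2.311   0.247   0.6463 -0.4077] 0.5972624275711602 [-1.0504  0.0178  0.2602  0.8961 -0.7139 -0.9052]
[-0.0135 -0.013  -0.0112 -0.0031  0.0033  0.0043  0.0048]
[-0.0212 -0.02   -0.016   0.002   0.0191  0.0198  0.02  ]
[-0.0102 -0.0029 -0.002   0.0336  0.035   0.0355  0.0363]
351 [[-0.0005 -0.0202 -0.0083]
 [ 0.0018  0.003   0.0343]
 [ 0.0044  0.0198  0.036 ]]
end 569 [[-0.0052 -0.0197  0.0328]
 [-0.003  -0.0098  0.0339]
 [-0.0004  0.0004  0.0344]
 [ 0.0024  0.0102  0.0348]
 [ 0.0043  0.0194  0.0357]]
 t 1.2 xyz [ 0.232  0.073 -0.039] axyz [ 0.027  0.061 -0.09 ]
```

View pics/w1.png

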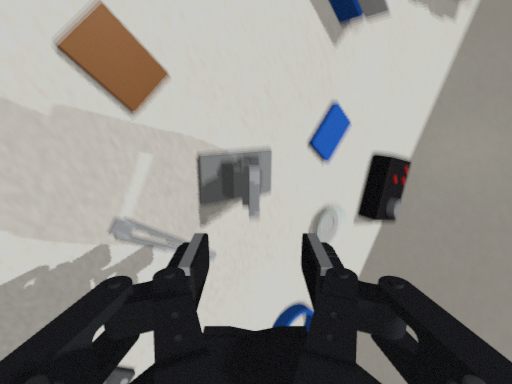

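The close view shows the plate end edge-on at (253,190), between the finger lines, with the brown and blue decoys well apart. I approach along the plate.

Request:
{"fn": "jog_arm", "kwargs": {"targets": [{"z": 0}, {"z": 0.2}, {"z": 0.5}, {"z": 0.9}, {"z": 1.3}, {"z": 1.6}, {"z": 1.8}, {"z": 1.8}]}}

```text
$.targets[0]: bad value
```

```bash
python3 - <<'E' 2>/dev/null
from h import *
C=np.array([.5665,.274,.0555])
plan(C+UP*.106,RP);plan(C+UP*.006,RP)
im,P=cloud("wrist","pics/w2.png")
p=P[reg(P,(.48,.66),(.19,.36),(.045,.12))];A=np.cross([0,0,1],N)
l=np.stack([(p-C)@N,(p-C)@A,(p-C)@UP],1)
e=l[l[:,2]>.028];print("end",len(e),np.percentile(e,[1,25,50,75,99],axis=0))
E
```

```text
t 1.2 xyz [ 0.232  0.073 -0.039] axyz [ 0.027  0.061 -0.09 ]
 t 1.2 xyz [0.253 0.063 3.295] axyz [ 0.027  0.061 -0.09 ]
end 568 [[-0.0052 -0.0204  0.032 ]
 [-0.0027 -0.0092  0.0339]
 [-0.0005  0.0012  0.0344]
 [ 0.0021  0.0111  0.0348]
 [ 0.0041  0.0197  0.0359]]
```

Request:
{"fn": "jog_arm", "kwargs": {"targets": [{"x": 0, "y": 0, "z": 0, "ax": 0, "ay": 0, "az": 0}, {"x": 0, "y": 0, "z": 0.2, "ax": 0, "ay": 0, "az": 0}, {"x": 0, "y": 0, "z": 0.5, "ax": 0, "ay": 0, "az": 0}, {"x": 0, "y": 0, "z": 0.9, "ax": 0, "ay": 0, "az": 0}, {"x": 0, "y": 0, "z": 1.3, "ax": 0, "ay": 0, "az": 0}, {"x": 0, "y": 0, "z": 1.6, "ax": 0, "ay": 0, "az": 0}, {"x": 0, "y": 0, "z": 1.8, "ax": 0, "ay": 0, "az": 0}, {"x": 0, "y": 0, "z": 1.8, "ax": 0, "ay": 0, "az": 0}]}}

```text
time: 2.25
tool_pos: [0.5409, 0.2597, 0.0981]
tcp_rot: [0.477, 0.826, 0.261, 0.15]
wrist_force: [-0.8, 0.6, -0.2]
finger_gap: 0.597
grasp_force: 0.0
```

```bash
python3 - <<'E' 2>/dev/null
from h import *
C=np.array([.5665,.274,.0555])
plan(C+UP*.106,RP);plan(C+UP*.006,RP)
im,P=cloud("wrist","pics/w2.png")
p=P[reg(P,(.48,.66),(.19,.36),(.045,.12))];A=np.cross([0,0,1],N)
l=np.stack([(p-C)@N,(p-C)@A,(p-C)@UP],1)
e=l[l[:,2]>.028];print("end",len(e),np.percentile(e,[1,25,50,75,99],axis=0))
E
```

```text
t 2.25 xyz [-0.012 -0.011 -1.81 ] axyz [ 0.007 -0.011 -0.012]
 t 2.25 xyz [-0.016 -0.013  1.523] axyz [ 0.007 -0.011 -0.012]
end 1051 [[-0.038  -0.02    0.0314]
 [-0.0044 -0.007   0.034 ]
 [-0.0014  0.0033  0.0346]
 [ 0.0015  0.0094  0.0352]
 [ 0.0046  0.0199  0.1034]]
```

Request:
{"fn": "jog_arm", "kwargs": {"targets": [{"x": 0, "y": 0, "z": 0.2, "ax": 0, "ay": 0, "az": 0}, {"x": 0, "y": 0, "z": 0.5, "ax": 0, "ay": 0, "az": 0}, {"x": 0, "y": 0, "z": 0.8, "ax": 0, "ay": 0, "az": 0}, {"x": 0, "y": 0, "z": 1.1, "ax": 0, "ay": 0, "az": 0}, {"x": 0, "y": 0, "z": 1.35, "ax": 0, "ay": 0, "az": 0}, {"x": 0, "y": 0, "z": 1.5, "ax": 0, "ay": 0, "az": 0}, {"x": 0, "y": -0.03, "z": 1.55, "ax": 0, "ay": 0, "az": 0}, {"x": 0, "y": -0.03, "z": 1.55, "ax": 0, "ay": 0, "az": 0}]}}

```text
time: 3.3
tool_pos: [0.5634, 0.2727, 0.0601]
tcp_rot: [0.477, 0.826, 0.261, 0.15]
wrist_force: [-0.6, 0.8, -0.1]
finger_gap: 0.598
grasp_force: 0.0
```

Request:
{"fn": "jog_arm", "kwargs": {"targets": [{"x": 0, "y": 0, "z": 0, "ax": 0, "ay": 0, "az": 0}, {"x": 0, "y": 0, "z": 0, "ax": 0, "ay": 0, "az": 0}, {"x": 0, "y": 0, "z": 0, "ax": 0, "ay": 0, "az": 0}, {"x": 0, "y": 0, "z": 0, "ax": 0, "ay": 0, "az": 0}, {"x": 0, "y": 0, "z": 0, "ax": 0, "ay": 0, "az": 0}, {"x": 0, "y": 0, "z": 0, "ax": 0, "ay": 0, "az": 0}, {"x": 0, "y": 0, "z": 0, "ax": 0, "ay": 0, "az": 0}, {"x": 0, "y": 0, "z": 0, "ax": 0, "ay": 0, "az": 0}], "claw": 1, "force": 50}}

```text
time: 4.3
tool_pos: [0.5635, 0.2727, 0.0602]
tcp_rot: [0.477, 0.826, 0.261, 0.15]
wrist_force: [-0.0, -0.2, -0.2]
finger_gap: 0.001
grasp_force: 0.0
```

The fingers shut on nothing, so I look before going on.

```bash
python3 - <<'E' 2>/dev/null
from h import *
for n in ("wrist","top","side"): cloud(n,f"pics/{n}3.png")
f=lambda n,u,v,r: cv2.resize(cv2.imread(f"pics/{n}3.png")[v-r:v+r,u-r:u+r],(270,270),interpolation=cv2.INTER_CUBIC)
cv2.imwrite("pics/miss.png",np.hstack([cv2.resize(cv2.imread("pics/wrist3.png"),(360,270)),f("top",140,190,40),f("side",240,155,35)])[:, :800])
E
```

```text
(no output)
```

View pics/miss.png

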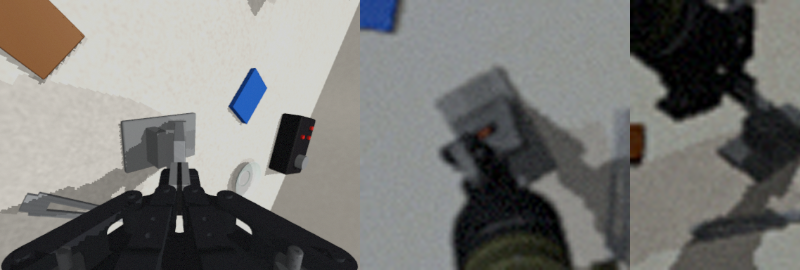

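```bash
python3 - <<'E' 2>/dev/null
from h import *
s=robot.state();Rt=R.from_quat(s["tcp_rot"])
for n in("wrist3","top3"):
    q=np.load(f"pics/{n}.npz");P=q["P"];L=Rt.inv().apply((P.reshape(-1,3)-s["tool_pos"])).reshape(P.shape)*1000
    if n=="wrist3":
        for v in range(150,300,8): print(v,*[L[v,u].round(0).astype(int) if np.isfinite(L[v,u]).all() else None for u in(235,248,256,264,272,280)])
    else:
        for v in range(170,215,3): print(v,*[L[v,u].round(0).astype(int) if np.isfinite(L[v,u]).all() else None for u in range(128,156,4)])
E
```

```text
150 [ 40 -17  61] [39 -6 68] [39  1 74] [38  9 79] [37 16 83] [36 24 90]
158 [ 33 -17  61] [32 -6 69] [31  1 74] [30  9 81] [30 16 83] [28 25 91]
166 [ 28 -16  54] [27 -6 59] [26  1 64] [25  8 69] [24 16 75] [21 25 91]
174 [ 21 -16  53] [23 -5 43] [24  1 42] [17  9 70] [16 16 74] [13 25 91]
182 [ 14 -17  52] [24 -5 15] [24  1 15] [10  9 69] [ 9 16 75] [ 5 25 91]
190 [ 16 -14  20] [24 -4 -7] [24  1 -6] [ 3  9 69] [ 1 16 75] [-3 25 90]
198 [ 10 -14  20] [ 24  -4 -23] [ 24   1 -24] [-5  9 70] [-7 17 76] None
206 [  4 -15  21] None [ 21   1 -28] [-13   9  71] [-15  17  74] [-21  26  91]
214 [ -2 -15  20] [ 16  -4 -29] [ 15   1 -27] [-21   9  70] [-24  17  76] [-29  26  90]
222 [ -9 -15  19] [ 11  -4 -29] [ 11   1 -28] [-29   9  70] [-36  18  86] [-38  26  92]
230 [-16 -15  21] [  6  -4 -28] [  6   1 -29] [-42   9  79] [-44  18  85] [-47  27  92]
238 [-41 -18  59] [ 10  -3 -48] [ 10   1 -48] [ 10   5 -48] [-54  18  86] [-57  27  92]
246 [  6 -10 -50] [ 10  -3 -57] [ 10   1 -56] [ 10   5 -57] [  7   9 -51] [  7  13 -50]
254 [  6  -9 -57] [ 10  -3 -64] [ 10   1 -65] [ 10   4 -64] [  6   9 -
[... 1326 characters left out ...]
3 -42  33]
197 [   5   53 -131] [  -3   49 -134] [ -3  26 -90] [ -9  16 -80] [  1 -39  37] [ -9 -43  33] [-19 -48  28]
200 [ 44 -28  52] [   1   44 -137] [  -9   44 -149] [ -8  17 -98] [ -16   13 -102] [ -6 -47  24] [-14 -56  29]
203 [ 48 -35  49] [   4   40 -143] [  -6   40 -155] [ -10   27 -137] [ -17   20 -133] [  0 -57  28] [-10 -61  23]
206 [ 52 -40  43] [   5   39 -155] [  -4   38 -165] [ -13   37 -174] [ -20   33 -175] [ -27   26 -172] [ -5 -69  23]
209 [ 57 -47  41] [   7   38 -168] [  -3   38 -181] [ -11   37 -189] [ -19   33 -191] [ -26   28 -191] [ -32   20 -183]
212 [ 61 -53  36] [   8   37 -181] [  -2   39 -195] [ -10   36 -201] [ -18   34 -206] [ -24   28 -204] [ -31   21 -200]
```

```bash
python3 - <<'E' 2>/dev/null
from h import *
a=cv2.imread("pics/wrist3.png")[150:270,190:320];cv2.imwrite("pics/w3c.png",cv2.resize(a,(650,600),interpolation=cv2.INTER_CUBIC))
print(optics.calibration("wrist")["T"], robot.state()["tool_pos"])
E
```

```text
[[ 0.709  -0.3367 -0.6196  0.4396]
 [ 0.408   0.9125 -0.029   0.284 ]
 [ 0.5752 -0.2322  0.7844  0.2053]
 [ 0.      0.      0.      1.    ]] [0.5635 0.2728 0.0602]
```

View pics/w3c.png

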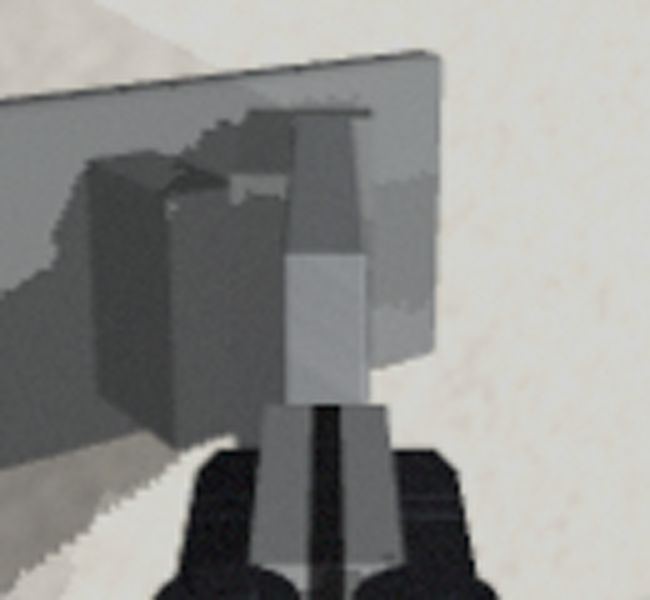

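The shut pads end about 44 mm behind the reported TCP (wrist and top cameras agree), with the plate's top end at (255,205) in the wrist view still in front of them. The tip offset is therefore real, so I open, go that much further and regrip.

Request:
{"fn": "jog_arm", "kwargs": {"targets": [{"x": 0, "y": 0, "z": 0, "ax": 0, "ay": 0, "az": 0}, {"x": 0, "y": 0, "z": 0, "ax": 0, "ay": 0, "az": 0}, {"x": 0, "y": 0, "z": 0, "ax": 0, "ay": 0, "az": 0}, {"x": 0, "y": 0, "z": 0, "ax": 0, "ay": 0, "az": 0}, {"x": 0, "y": 0, "z": 0.1, "ax": 0, "ay": 0, "az": 0}, {"x": 0, "y": 0, "z": 0.25, "ax": 0, "ay": 0, "az": 0}, {"x": 0, "y": 0, "z": 0.35, "ax": 0, "ay": 0, "az": 0}, {"x": 0, "y": 0, "z": 0.4, "ax": 0, "ay": 0, "az": 0}], "claw": -0.2}}

```text
time: 5.45
tool_pos: [0.5694, 0.2762, 0.0499]
tcp_rot: [0.477, 0.826, 0.261, 0.15]
wrist_force: [0.6, 0.1, -0.7]
finger_gap: 0.598
grasp_force: 0.0
```

Request:
{"fn": "jog_arm", "kwargs": {"targets": [{"x": 0, "y": 0, "z": 0.1, "ax": 0, "ay": 0, "az": 0}, {"x": 0, "y": 0, "z": 0.25, "ax": 0, "ay": 0, "az": 0}, {"x": 0, "y": 0, "z": 0.4, "ax": 0, "ay": 0, "az": 0}, {"x": 0, "y": 0, "z": 0.6, "ax": 0, "ay": 0, "az": 0}, {"x": 0, "y": 0, "z": 0.8, "ax": 0, "ay": 0, "az": 0}, {"x": 0, "y": 0, "z": 0.9, "ax": 0, "ay": 0, "az": 0}, {"x": 0, "y": 0, "z": 1.0, "ax": 0, "ay": 0, "az": 0}, {"x": 0, "y": 0, "z": 1.0, "ax": 0, "ay": 0, "az": 0}]}}

```text
time: 6.45
tool_pos: [0.5843, 0.2849, 0.0256]
tcp_rot: [0.477, 0.826, 0.261, 0.15]
wrist_force: [0.1, -0.6, -0.8]
finger_gap: 0.599
grasp_force: 0.0
```

```bash
python3 - <<'E' 2>/dev/null
from h import *
s=robot.state();Rt=R.from_quat(s["tcp_rot"]);print(s["tool_pos"],s["finger_gap"],s["wrist_force"])
im,P=cloud("wrist","pics/w4.png")
L=Rt.inv().apply((P.reshape(-1,3)-s["tool_pos"])).reshape(P.shape)*1000
for v in range(180,260,6): print(v,*[L[v,u].round(0).astype(int) if np.isfinite(L[v,u]).all() else None for u in(190,200,210,256,290,300,310)])
e=L[(abs(L[...,0])<30)&(abs(L[...,1])<12)&(L[...,2]>-75)&(L[...,2]<0)]
print(np.percentile(e,[1,25,50,75,99],axis=0))
E
```

```text
[0.5843 0.2849 0.0256] 0.5988167799380266 [ 0.1131 -0.6067 -0.8325]
180 [ 28 -42   1] [ 29 -36   0] [ 28 -29   2] [23  1 23] [16 30 52] [15 40 59] [13 50 65]
186 [ 27 -41  -7] [ 26 -35  -4] [ 24 -29   1] [23  1  5] [11 30 52] [ 9 40 58] [ 7 50 65]
192 [ 23 -41  -8] [ 22 -35  -4] [ 20 -29   0] [ 23   1 -10] [ 6 30 51] [ 4 40 59] [ 2 50 66]
198 [ 19 -41  -7] [ 18 -35  -7] [ 19 -28  -8] [ 24   1 -24] [ 0 31 53] [-2 40 58] [-4 51 67]
204 [ 15 -41  -8] [ 15 -34 -10] [ 19 -26 -20] [ 23   1 -32] [-5 31 51] [-8 41 60] [-10  51  67]
210 [ 11 -41  -9] [ 12 -34 -11] [ 16 -26 -23] [ 24   1 -44] [-11  31  53] [-13  41  59] [-16  52  68]
216 [  7 -42  -8] [  8 -35 -10] [ 12 -26 -22] [ 24   1 -52] [-16  31  52] [-20  41  60] [-22  52  67]
222 [  3 -42  -9] [  3 -35  -9] [  8 -27 -22] [ 24   1 -60] [-22  32  53] [-26  42  61] [-29  53  68]
228 [ -2 -42  -9] [ -2 -36  -8] [  4 -27 -21] [ 24   1 -66] [-28  32  53] [-31  42  60] [-35  53  68]
234 [ -6 -42  -9] [ 10 -29 -42] [  1 -27 -22] [ 23   1 -71] [-35  32  54] [-38  42  61] [ 10  29 -44]
240 [-10 -43  -9] [ 10 -27 -51] [ -4 -27 -20] [ 20   1 -71] [-41  32  54] [-43  43  60] [ 10  28 -50]
246 [ 10 -31 -57] [ 10 -26 -56] [ -9 -28 -20] [ 17   1 -71] [-47  33  54] [-50  43  61] None
252 [ 10 -29 -63] [  9 -25 -60] [-13 -28 -20] [ 14   1 -70] [-52  33  54] [-56  43  61] [ 10  26 -62]
258 [ 10 -28 -67] [  6 -26 -60] [-18 -28 -19] [ 11   1 -70] [-58  33  53] [-63  44  61] [  7  26 -63]
[[-24.7705 -11.7501 -71.9517]
 [ -6.7755  -4.921  -70.885 ]
 [  9.9923  -1.49   -70.0675]
 [ 23.3106   1.6791 -35.1661]
 [ 24.101    4.9221  -3.9498]]
```

View pics/w4.png

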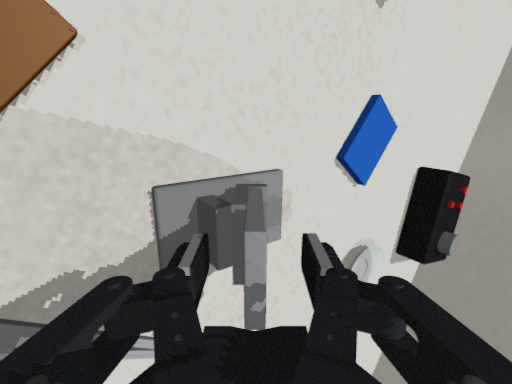

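The plate's end at (255,327) now reaches well between the pads, which overlap it by about 29 mm. I close on it.

Request:
{"fn": "jog_arm", "kwargs": {"targets": [{"x": 0, "y": 0, "z": 0, "ax": 0, "ay": 0, "az": 0}, {"x": 0, "y": 0, "z": 0, "ax": 0, "ay": 0, "az": 0}, {"x": 0, "y": 0, "z": 0, "ax": 0, "ay": 0, "az": 0}, {"x": 0, "y": 0, "z": 0, "ax": 0, "ay": 0, "az": 0}, {"x": 0, "y": 0, "z": 0, "ax": 0, "ay": 0, "az": 0}, {"x": 0, "y": 0, "z": 0, "ax": 0, "ay": 0, "az": 0}, {"x": 0, "y": 0, "z": 0, "ax": 0, "ay": 0, "az": 0}, {"x": 0, "y": 0, "z": 0, "ax": 0, "ay": 0, "az": 0}], "claw": 1, "force": 50}}

```text
time: 7.5
tool_pos: [0.5849, 0.285, 0.0267]
tcp_rot: [0.477, 0.825, 0.262, 0.151]
wrist_force: [-3.2, -2.8, 5.4]
finger_gap: 0.11
grasp_force: 57.5
```

Request:
{"fn": "jog_arm", "kwargs": {"targets": [{"x": 0, "y": 0.03, "z": -0.2, "ax": 0, "ay": 0, "az": 0}, {"x": 0, "y": 0.1, "z": -0.6, "ax": 0, "ay": 0, "az": 0}, {"x": 0, "y": 0.2, "z": -1.2, "ax": 0, "ay": 0, "az": 0}, {"x": 0, "y": 0.3, "z": -1.9, "ax": 0, "ay": 0, "az": 0}, {"x": 0, "y": 0.3, "z": -2.6, "ax": 0, "ay": 0, "az": 0}, {"x": 0, "y": 0.3, "z": -3.2, "ax": 0, "ay": 0, "az": 0}, {"x": 0, "y": 0.3, "z": -3.5, "ax": 0, "ay": 0, "az": 0}, {"x": 0, "y": 0.3, "z": -3.5, "ax": 0, "ay": 0, "az": 0}]}}

```text
time: 8.5
tool_pos: [0.5386, 0.2582, 0.1177]
tcp_rot: [0.477, 0.825, 0.262, 0.151]
wrist_force: [0.1, -0.6, -1.5]
finger_gap: 0.111
grasp_force: 52.1
```

```bash
cat >> h.py <<'E'
YC=np.array([.2,.98,0]);YC/=np.linalg.norm(YC);XC=np.array([YC[1],-YC[0],0]);O=np.array([.495,-.051,0])
RC=frame(XC,[0,0,-1])
def cl(x,y,z): return O+XC*x+YC*y+np.array([0,0,z])
E
python3 - <<'E' 2>/dev/null
from h import *
s=robot.state();Rt=R.from_quat(s["tcp_rot"]);print(s["tool_pos"],s["grasp_force"],s["wrist_force"])
im,P=cloud("wrist","pics/w5.png")
L=Rt.inv().apply((P.reshape(-1,3)-s["tool_pos"])).reshape(P.shape)*1000
e=L[(abs(L[...,0])<32)&(abs(L[...,1])<9)&(L[...,2]>-80)&(L[...,2]<40)]
print(np.percentile(e,[1,25,50,75,99],axis=0))
for v in range(150,260,6): print(v,*[L[v,u].round(0).astype(int) if np.isfinite(L[v,u]).all() else None for u in(235,245,256,265)])
plan(cl(0,0,.19),RC)
E
```

```text
[0.5386 0.2582 0.1177] 52.08202242851257 [ 0.0936 -0.6207 -1.5293]
[[-24.8773  -8.5847 -79.3722]
 [ -4.0505  -3.1685 -70.7911]
 [  9.7233   0.3343 -70.1233]
 [ 20.3846   3.4111 -64.2778]
 [ 23.8341   8.501   -4.7856]]
150 [ 31 -21 128] [ 30 -11 137] [ 29   2 145] [ 28  12 153]
156 [ 26 -21 119] [ 25 -10 127] [ 24   2 135] [ 21  12 152]
162 [ 24 -19  97] [ 21 -10 109] [ 17   2 135] [ 14  12 152]
168 [ 23 -18  71] [ 15 -10 109] [ 10   2 135] [  7  13 152]
174 [ 17 -18  72] [  9 -10 109] [  3   2 134] [ -1  13 152]
180 [ 12 -18  71] [  2 -10 110] [ -4   2 135] [ -8  13 152]
186 [  6 -18  70] [ -4 -10 110] [-11   2 134] [-16  13 153]
192 [  0 -18  71] [-11 -10 108] [ 23   1 -10] [-24  13 153]
198 [ -6 -18  71] [-18 -10 110] [ 23   1 -22] [-31  13 151]
204 [-12 -18  71] [-25 -10 110] [ 24   1 -34] [-39  13 153]
210 [-18 -18  71] [-41 -11 135] [ 23   1 -43] [-47  13 152]
216 [-24 -19  70] [ 23  -5 -50] [ 23   1 -51] [-55  13 153]
222 [-53 -23 127] [ 23  -4 -59] [ 24   1 -60] [ 23   5 -58]
228 [-60 -23 126] [ 24  -4 -66] [ 23   1 -66] [ 24   5 -66]
234 [ 10 -10 -42] [ 23  -4 -71] [ 22   1 -70] [ 22   5 -70]
240 [ 10 -10 -49] [ 20  -4 -70] [ 20   1 -71] [ 20   5 -70]
246 [ 10  -9 -56] [ 17  -4 -70] [ 17   1 -70] [ 17   5 -70]
252 [ 10  -9 -63] [ 14  -4 -69] [ 15   1 -71] [ 14   5 -70]
258 [ 10  -8 -68] [ 12  -4 -72] [ 12   1 -71] [ 11   5 -70]
 t 8.55 xyz [-8.202 -3.831 -5.684] axyz [ 5.586 -2.13   6.694]
```

Request:
{"fn": "jog_arm", "kwargs": {"targets": [{"x": -1.03, "y": -0.48, "z": -0.71, "ax": 0.7, "ay": -0.27, "az": 0.84}, {"x": -2.05, "y": -0.96, "z": -1.42, "ax": 1.4, "ay": -0.53, "az": 1.67}, {"x": -3.08, "y": -1.44, "z": -2.13, "ax": 2.09, "ay": -0.8, "az": 2.51}, {"x": -4.1, "y": -1.92, "z": -2.84, "ax": 2.79, "ay": -1.07, "az": 3.35}, {"x": -5.13, "y": -2.4, "z": -3.55, "ax": 3.49, "ay": -1.33, "az": 4.18}, {"x": -6.15, "y": -2.88, "z": -4.26, "ax": 4.19, "ay": -1.6, "az": 5.02}, {"x": -7.18, "y": -3.35, "z": -4.97, "ax": 4.89, "ay": -1.86, "az": 5.86}, {"x": -8.2, "y": -3.83, "z": -5.68, "ax": 5.59, "ay": -2.13, "az": 6.69}]}}

```text
time: 9.55
tool_pos: [0.4951, -0.052, 0.1894]
tcp_rot: [0.775, 0.632, -0.002, -0.001]
wrist_force: [0.6, -0.3, -1.3]
finger_gap: 0.108
grasp_force: 52.0
```

Request:
{"fn": "jog_arm", "kwargs": {"targets": [{"x": 0, "y": 0, "z": 0, "ax": 0, "ay": 0, "az": 0}, {"x": 0, "y": 0, "z": 0, "ax": 0, "ay": 0, "az": 0}, {"x": 0, "y": 0, "z": 0.5, "ax": 0, "ay": 0, "az": 0}, {"x": 0, "y": 0, "z": 1.0, "ax": 0, "ay": 0, "az": 0}, {"x": 0, "y": 0, "z": 1.5, "ax": 0, "ay": 0, "az": 0}, {"x": 0, "y": 0, "z": 1.9, "ax": 0, "ay": 0, "az": 0}, {"x": 0, "y": 0, "z": 2, "ax": 0, "ay": 0, "az": 0}, {"x": 0, "y": 0, "z": 2, "ax": 0, "ay": 0, "az": 0}]}}

```text
time: 10.55
tool_pos: [0.4952, -0.0509, 0.1298]
tcp_rot: [0.774, 0.633, -0.0, -0.0]
wrist_force: [-0.1, 0.4, -0.5]
finger_gap: 0.111
grasp_force: 52.1
```

```bash
python3 - <<'E' 2>/dev/null
from h import *
s=robot.state();print(s["time"],s["tool_pos"],s["joints"],s["grasp_force"],s["wrist_force"]);plan(cl(0,0,.13),RC)
im,P=cloud("wrist","pics/w6.png")
q=np.load("pics/w6.npz");K,T=q["K"],q["T"];v,u=np.mgrid[0:384,0:512]
d=np.stack([(u-K[0,2])/K[0,0],-(v-K[1,2])/K[1,1],-np.ones_like(u,float)],-1)@T[:3,:3].T
J=T[:3,3]+d*((.05-T[2,3])/d[...,2])[...,None]
# top-face points: jaws and lug
m=reg(P,(.38,.68),(-.2,.1),(.044,.056)); lab=cv2.connectedComponentsWithStats(m.astype(np.uint8))
for k in range(1,lab[0]):
    if lab[2][k,4]>60: print(lab[2][k],rect(J[lab[1]==k]),P[lab[1]==k].mean(0),cv2.boxPoints(rect(J[lab[1]==k])).round(0).tolist())
m=reg(P,(.38,.68),(-.2,.1),(.026,.038)); lab=cv2.connectedComponentsWithStats(m.astype(np.uint8))
for k in range(1,lab[0]):
    if lab[2][k,4]>60: print("32",lab[2][k],rect(P[lab[1]==k]))
E
```

```text
10.55 [ 0.4952 -0.0509  0.1298] [-0.2101 -0.1662  2.0514 -0.0003  1.257  -0.0091] 52.11842358112335 [-0.0599  0.385  -0.5031]
 t 10.55 xyz [-0.005 -0.006 -0.005] axyz [-0.005  0.002  0.004]
[ 235  138   16   93 1152] ((485.12371826171875, -45.305850982666016), (90.76179504394531, 13.769291877746582), 78.18611145019531) [ 0.4863 -0.0373  0.0505] [[469.0, -88.0], [483.0, -91.0], [501.0, -2.0], [488.0, 1.0]]
[ 266  149  121   91 2467] ((556.2457275390625, -70.59078979492188), (123.496826171875, 35.05015563964844), 20.95504379272461) [ 0.5704 -0.0706  0.0501] [[492.0, -76.0], [505.0, -109.0], [620.0, -65.0], [608.0, -32.0]]
32 [237 106  34  32 782] ((506.789794921875, 10.776594161987305), (28.222387313842773, 32.30944061279297), 78.5362777709961)
32 [266 172  84  55 394] ((542.93212890625, -75.85772705078125), (96.04198455810547, 8.533900260925293), 21.207765579223633)
```

View pics/w6.png

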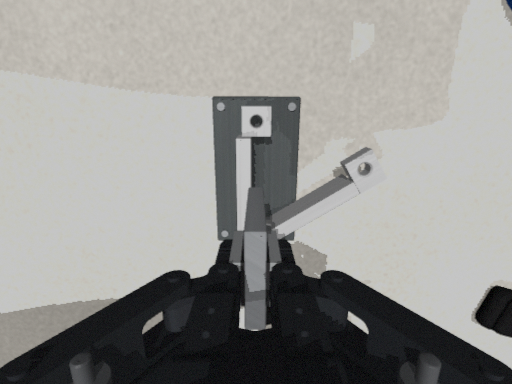

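The plate hangs at (255,280). The fixed jaw's wall is at u 237–252, its lug hole at (256,121), and the swing lug's hole at (364,168). I refine the clamp origin from these.

```bash
python3 - <<'E' 2>/dev/null
from h import *
q=np.load("pics/w6.npz");K,T,im=q["K"],q["T"],q["im"]
g=cv2.GaussianBlur(cv2.cvtColor(im,cv2.COLOR_RGB2GRAY),(3,3),0)
def ray(u,v,z):
    d=T[:3,:3]@[(u-K[0,2])/K[0,0],-(v-K[1,2])/K[1,1],-1]; return T[:3,3]+d*(z-T[2,3])/d[2]
def cen(u0,v0,r,th):
    w=g[v0-r:v0+r+1,u0-r:u0+r+1]; m=(w<th).astype(np.uint8);n,l,st,c=cv2.connectedComponentsWithStats(m)
    k=1+st[1:,4].argmax();print(st[k]); return c[k]+[u0-r,v0-r]
print(g[121,240:275])
c=cen(256,121,9,110);p=ray(*c,.032);print("fixed hole",c,p,"O:",p-.062*YC)
c=cen(364,168,9,110);s=ray(*c,.050);print("swing hole",c,s)
# jaw inner/outer edges along rows
for v in (150,165,180): 
    r=g[v].astype(int);e=np.diff(r[228:262]);print(v,r[228:262],ray(228+e.argmax()+.5,v,.05),ray(228+e.argmin()+.5,v,.05))
hc=lambda O:O+.012*XC-.052*YC
for Ot in([.4967,-.0499,0],[.495,-.051,0]): 
    h=hc(np.array(Ot));w=s-h;print("hinge",h,"r",np.hypot(*w[:2]),"angle",np.arctan2(w[:2]@XC[:2],w[:2]@YC[:2])-np.arctan2(-12,114))
E
```

```text
[101 137 176 194 197 197 197 196 189 160 109  64  49  48  49  48  46  46  47  49  51  70 117 163 187 194 193 193 192 185 160 115  82  76  78]
[  3   3  12  12 110]
fixed hole [255.9    120.7182] [0.5094 0.011  0.032 ] O: [ 0.497  -0.0498  0.032 ]
[ 7  5  8 10 48]
swing hole [366.2917 168.7292] [ 0.6022 -0.0518  0.05  ]
150 [ 87  86  85  86  87  87  90 116 163 192 196 196 196 197 197 197 197 197 197 197 197 188 152  98  59  48  55  68  76  77  77  79  79  79] [ 0.4859 -0.0103  0.05  ] [ 0.4994 -0.013   0.05  ]
165 [ 88  86  86  86  87  87  85 104 152 188 195 195 194 195 196 196 197 197 197 197 198 188 152  97  57  51  65  75  76  76  76  78  79  79] [ 0.4828 -0.0239  0.05  ] [ 0.4965 -0.0267  0.05  ]
180 [ 88  87  85  85  86  87  88 107 150 184 192 192 193 195 196 196 196 197 197 196 195 186 152  98  58  46  51  65  74  75  75  77  78  78] [ 0.4796 -0.0379  0.05  ] [ 0.4936 -0.0408  0.05  ]
hinge [ 0.4981 -0.1032  0.    ] r 0.11612749160503294 angle 1.0158292036344487
hinge [ 0.4964 -0.1043  0.    ] r 0.11813901295582138 angle 1.0138492557030636
```

```bash
sed -i 's/O=np.array(\[.495,-.051,0\])/O=np.array([.497,-.0498,0])/' h.py
python3 - <<'E'
from h import *
plan(cl(.001,.0004,.017),RC); plan(cl(.001,.0004,.013),RC)
E
```

```text
t 10.6 xyz [0.062 0.073 3.778] axyz [0.002 0.002 0.004]
 t 10.6 xyz [0.062 0.073 3.911] axyz [0.002 0.002 0.004]
```

Request:
{"fn": "jog_arm", "kwargs": {"targets": [{"x": 0.06, "y": 0.07, "z": 0.2, "ax": 0, "ay": 0, "az": 0}, {"x": 0.06, "y": 0.07, "z": 0.7, "ax": 0, "ay": 0, "az": 0}, {"x": 0.06, "y": 0.07, "z": 1.3, "ax": 0, "ay": 0, "az": 0}, {"x": 0.06, "y": 0.07, "z": 2.0, "ax": 0, "ay": 0, "az": 0}, {"x": 0.06, "y": 0.07, "z": 2.7, "ax": 0, "ay": 0, "az": 0}, {"x": 0.06, "y": 0.07, "z": 3.2, "ax": 0, "ay": 0, "az": 0}, {"x": 0.06, "y": 0.07, "z": 3.5, "ax": 0, "ay": 0, "az": 0}, {"x": 0.06, "y": 0.07, "z": 3.6, "ax": 0, "ay": 0, "az": 0}]}}

```text
time: 11.6
tool_pos: [0.4971, -0.0495, 0.0211]
tcp_rot: [0.774, 0.633, -0.001, -0.001]
wrist_force: [-0.4, -0.3, -1.4]
finger_gap: 0.109
grasp_force: 52.1
```

Request:
{"fn": "jog_arm", "kwargs": {"targets": [{"x": 0, "y": 0, "z": 0, "ax": 0, "ay": 0, "az": 0}, {"x": 0, "y": 0, "z": 0.04, "ax": 0, "ay": 0, "az": 0}, {"x": 0, "y": 0, "z": 0.08, "ax": 0, "ay": 0, "az": 0}, {"x": 0, "y": 0, "z": 0.12, "ax": 0, "ay": 0, "az": 0}, {"x": 0, "y": 0, "z": 0.16, "ax": 0, "ay": 0, "az": 0}, {"x": 0, "y": 0, "z": 0.2, "ax": 0, "ay": 0, "az": 0}, {"x": 0, "y": 0, "z": 0.23, "ax": 0, "ay": 0, "az": 0}, {"x": 0, "y": 0, "z": 0.23, "ax": 0, "ay": 0, "az": 0}]}}

```text
time: 12.6
tool_pos: [0.4975, -0.0496, 0.0162]
tcp_rot: [0.774, 0.633, -0.001, -0.0]
wrist_force: [-4.5, 0.8, 8.1]
finger_gap: 0.11
grasp_force: 54.8
```

Request:
{"fn": "jog_arm", "kwargs": {"targets": [{"x": 0, "y": 0, "z": -0.03, "ax": 0, "ay": 0, "az": 0}, {"x": 0, "y": 0, "z": -0.03, "ax": 0, "ay": 0, "az": 0}, {"x": 0, "y": 0, "z": -0.03, "ax": 0, "ay": 0, "az": 0}, {"x": 0, "y": 0, "z": -0.03, "ax": 0, "ay": 0, "az": 0}, {"x": 0, "y": 0, "z": -0.03, "ax": 0, "ay": 0, "az": 0}, {"x": 0, "y": 0, "z": -0.03, "ax": 0, "ay": 0, "az": 0}, {"x": 0, "y": 0, "z": -0.1, "ax": 0, "ay": 0, "az": 0}, {"x": 0, "y": 0, "z": -0.2, "ax": 0, "ay": 0, "az": 0}], "claw": 0.4}}

```text
time: 13.6
tool_pos: [0.4974, -0.0495, 0.0211]
tcp_rot: [0.774, 0.633, -0.0, -0.0]
wrist_force: [0.4, -0.3, -0.5]
finger_gap: 0.303
grasp_force: 0.0
```

```bash
python3 - <<'E' 2>/dev/null
from h import *
s=robot.state();print(s["tool_pos"],s["finger_gap"],s["wrist_force"])
im,P=cloud("wrist","pics/w7.png")
Q=(P.reshape(-1,3)-O);C=np.stack([Q@XC,Q@YC,Q[:,2]],1)*1000
e=C[(abs(C[:,0])<16)&(abs(C[:,1])<32)&(C[:,2]>76)&(C[:,2]<95)]
print(len(e),np.percentile(e,[2,25,50,75,98],axis=0)); print(rect(e/1000))
C=C.reshape(P.shape)
for v in range(200,240,5): print(v,*[C[v,u].round(0) for u in (240,246,252,258,264,270)])
E
```

```text
[ 0.4974 -0.0495  0.0211] 0.30275100889182827 [ 0.4047 -0.3434 -0.5234]
3162 [[-14.8148 -23.8028  77.4526]
 [ -4.0092  -7.2755  83.9804]
 [ -0.4019   3.811   84.5934]
 [  3.3195  10.8959  85.4871]
 [ 15.1876  23.7075  93.9845]]
((0.2102193832397461, -1.0866775512695312), (31.94443702697754, 50.37839889526367), 1.0335266590118408)
200 [-7. 25. 50.] [-4. 23. 46.] [-1. 24. 47.] [ 3. 23. 46.] [ 7. 12. 11.] [12. 12. 10.]
205 [-7. 22. 50.] [-4. 24. 55.] [-1. 23. 54.] [ 3. 23. 55.] [ 7.  8. 10.] [12.  9. 11.]
210 [-7. 20. 52.] [-4. 24. 64.] [-1. 23. 62.] [ 2. 24. 64.] [ 7.  5. 11.] [12.  5. 12.]
215 [-7. 16. 51.] [-3. 24. 71.] [-1. 24. 70.] [ 2. 23. 70.] [ 7.  1. 11.] [12.  1. 10.]
220 [-8. 13. 51.] [-3. 23. 76.] [-0. 24. 77.] [ 2. 24. 77.] [ 7. -3. 11.] [12. -3. 10.]
225 [-8. 10. 50.] [-3. 24. 83.] [-0. 24. 84.] [ 2. 24. 83.] [ 8. -7. 10.] [12. -7. 11.]
230 [-8.  7. 50.] [-3. 22. 86.] [-0. 22. 85.] [ 2. 21. 83.] [ 5. 19. 79.] [ 12. -11.  10.]
235 [-8.  4. 51.] [-3. 19. 84.] [-0. 20. 85.] [ 2. 19. 84.] [ 5. 16. 78.] [ 12. -15.  11.]
```

The plate stands upright: top at z=84.5 mm, y ±24, x about -4.5..+4. I lift off, close the fingers and go behind the swing jaw.

Request:
{"fn": "jog_arm", "kwargs": {"targets": [{"x": 0, "y": 0, "z": -0.4, "ax": 0, "ay": 0, "az": 0}, {"x": 0, "y": 0, "z": -1.0, "ax": 0, "ay": 0, "az": 0}, {"x": 0, "y": 0, "z": -1.8, "ax": 0, "ay": 0, "az": 0}, {"x": 0, "y": 0.2, "z": -2.2, "ax": 0, "ay": 0, "az": 0}, {"x": -0.3, "y": 1.2, "z": -2.2, "ax": 0, "ay": 0, "az": 0}, {"x": -0.8, "y": 2.4, "z": -2.2, "ax": 0, "ay": 0, "az": 0}, {"x": -1.1, "y": 3.3, "z": -2.0, "ax": 0, "ay": 0, "az": 0}, {"x": -1.2, "y": 3.6, "z": -1.6, "ax": 0, "ay": 0, "az": 0}]}}

```text
time: 14.65
tool_pos: [0.5981, -0.1073, 0.0696]
tcp_rot: [0.775, 0.632, 0.0, 0.001]
wrist_force: [-0.6, -0.6, 0.3]
finger_gap: 0.301
grasp_force: 0.0
```

Request:
{"fn": "jog_arm", "kwargs": {"targets": [{"x": 0, "y": 0, "z": 0, "ax": 0, "ay": 0, "az": 0}, {"x": 0, "y": 0, "z": 0.4, "ax": 0, "ay": 0, "az": 0}, {"x": 0, "y": 0, "z": 0.9, "ax": 0, "ay": 0, "az": 0}, {"x": 0, "y": 0, "z": 1.5, "ax": 0, "ay": 0, "az": 0}, {"x": 0, "y": 0, "z": 2.1, "ax": 0, "ay": 0, "az": 0}, {"x": 0, "y": 0, "z": 2.5, "ax": 0, "ay": 0, "az": 0}, {"x": 0, "y": 0, "z": 2.7, "ax": 0, "ay": 0, "az": 0}, {"x": 0, "y": 0, "z": 2.7, "ax": 0, "ay": 0, "az": 0}], "claw": 1}}

```text
time: 15.65
tool_pos: [0.596, -0.1063, -0.0125]
tcp_rot: [0.774, 0.633, -0.0, -0.0]
wrist_force: [-0.1, -0.0, 0.4]
finger_gap: -0.0
grasp_force: 0.0
```

```bash
cat >> h.py <<'E'
def tc(): 
    s=robot.state();q=s["tool_pos"]-O;print("t",s["time"],"tcp clamp mm",(np.array([q@XC,q@YC,q[2]])*1000).round(1),"F",s["wrist_force"].round(1),"gap",round(s["finger_gap"],3),"grip",round(s["grasp_force"],1))
def clampcloud(n,save):
    im,P=cloud(n,save);Q=(P.reshape(-1,3)-O);return im,(np.stack([Q@XC,Q@YC,Q[:,2]],1)*1000).reshape(P.shape)
E
python3 - <<'E' 2>/dev/null
from h import *
tc()
im,C=clampcloud("wrist","pics/w8.png")
for v in range(200,260,5): print(v,*[C[v,u].round(0) for u in (236,242,248,256,264,270,276)])
E
```

```text
t 15.65 tcp clamp mm [108.3 -35.6 -12.5] F [-0.1 -0.   0.4] gap -0.0 grip 0.0
200 [101.  -0.  50.] [103.  -0.  51.] [106.  -0.  51.] [110. -16.   1.] [114. -16.  -0.] [118. -16.   0.] [122. -16.   1.]
205 [101.  -2.  51.] [103.  -3.  50.] [105. -19.   1.] [110. -19.   1.] [115. -20.   0.] [118. -19.   1.] [122. -19.   1.]
210 [ 97. -23.  -0.] [101. -23.   1.] [105. -23.   1.] [110. -23.   1.] [115. -23.   1.] [118. -23.   0.] [122. -23.   1.]
215 [ 97. -26.  -0.] [101. -26.   1.] [104. -26.   0.] [110. -26.  -0.] [115. -27.  -1.] [118. -26.   1.] [122. -26.   1.]
220 [ 97. -30.  -1.] [101. -30.   0.] [104. -30.   0.] [110. -30.   0.] [115. -29.   1.] [118. -30.  -0.] [122. -30.   0.]
225 [ 97. -33.   1.] [101. -33.   0.] [104. -33.  -0.] [110. -33.   1.] [115. -33.   1.] [118. -33.   0.] [122. -32.   1.]
230 [ 97. -36.   0.] [101. -36.   1.] [104. -37.   0.] [110. -36.   2.] [115. -36.   0.] [118. -36.   0.] [122. -36.   1.]
235 [ 97. -40.  -0.] [102. -26.  31.] [105. -25.  32.] [109. -25.  32.] [114. -25.  32.] [119. -40.   0.] [122. -40.   1.]
240 [ 99. -30.  29.] [102. -25.  37.] [105. -26.  36.] [109. -25.  38.] [113. -25.  38.] [117. -29.  29.] [120. -30.  29.]
245 [ 99. -30.  34.] [103. -25.  43.] [106. -26.  43.] [109. -25.  43.] [113. -25.  44.] [117. -29.  35.] [120. -29.  36.]
250 [100. -29.  41.] [103. -26.  47.] [106. -25.  48.] [109. -26.  47.] [113. -25.  48.] [116. -29.  40.] [119. -29.  41.]
255 [100. -29.  46.] [103. -25.  53.] [106. -25.  54.] [109. -26.  52.] [113. -25.  54.] [116. -29.  46.] [119. -29.  46.]
```

Request:
{"fn": "jog_arm", "kwargs": {"targets": [{"x": 0.2, "y": -0.17, "z": 0, "ax": 0, "ay": 0, "az": 0}, {"x": 0.41, "y": -0.35, "z": 0, "ax": 0, "ay": 0, "az": 0}, {"x": 0.69, "y": -0.46, "z": 0, "ax": 0, "ay": 0, "az": 0}, {"x": 0.96, "y": -0.59, "z": 0, "ax": 0, "ay": 0, "az": 0}, {"x": 1.22, "y": -0.75, "z": 0, "ax": 0, "ay": 0, "az": 0}, {"x": 1.45, "y": -0.94, "z": 0, "ax": 0, "ay": 0, "az": 0}, {"x": 1.68, "y": -1.17, "z": 0, "ax": 0, "ay": 0, "az": 0}, {"x": 1.88, "y": -1.41, "z": 0, "ax": 0, "ay": 0, "az": 0}]}}

```text
time: 16.7
tool_pos: [0.5655, -0.0421, -0.0121]
tcp_rot: [0.774, 0.633, -0.0, -0.0]
wrist_force: [-0.4, -1.4, 0.1]
finger_gap: 0.0
grasp_force: 0.4
```

Request:
{"fn": "jog_arm", "kwargs": {"targets": [{"x": 0.08, "y": -0.13, "z": 0, "ax": 0, "ay": 0, "az": 0}, {"x": 0.16, "y": -0.27, "z": 0, "ax": 0, "ay": 0, "az": 0}, {"x": 0.24, "y": -0.42, "z": 0, "ax": 0, "ay": 0, "az": 0}, {"x": 0.31, "y": -0.57, "z": 0, "ax": 0, "ay": 0, "az": 0}, {"x": 0.36, "y": -0.69, "z": 0, "ax": 0, "ay": 0, "az": 0}, {"x": 0.4, "y": -0.8, "z": 0, "ax": 0, "ay": 0, "az": 0}, {"x": 0.43, "y": -0.9, "z": 0, "ax": 0, "ay": 0, "az": 0}, {"x": 0.43, "y": -0.9, "z": 0, "ax": 0, "ay": 0, "az": 0}]}}

```text
time: 17.7
tool_pos: [0.5454, -0.0253, -0.0098]
tcp_rot: [0.774, 0.633, 0.002, 0.003]
wrist_force: [5.7, -2.3, 3.6]
finger_gap: 0.001
grasp_force: 0.9
```

```bash
cat >> h.py <<'E'
def jaw(C):
    # outer face line of swing jaw top, 44<z<56, x>6
    m=(C[...,2]>44)&(C[...,2]<56)&(C[...,0]>6)&(C[...,1]>-60)&(C[...,1]<85)&(C[...,0]<110)
    l=cv2.connectedComponentsWithStats(m.astype(np.uint8));k=1+l[2][1:,4].argmax()
    p=C[l[1]==k]; print("jaw",len(p),cv2.minAreaRect(p[:,:2].astype(np.float32)), "max y pt",p[p[:,1].argmax()].round(1))
def plate(C):
    e=C[(abs(C[...,0])<12)&(abs(C[...,1])<30)&(C[...,2]>79)&(C[...,2]<90)]
    print("plate top",len(e),cv2.minAreaRect(e[:,:2].astype(np.float32)),np.median(e[:,2]))
E
python3 - <<'E' 2>/dev/null
from h import *
tc()
for n in("wrist","top"):
    im,C=clampcloud(n,f"pics/{n}9.png");jaw(C);plate(C)
E
```

```text
t 17.7 tcp clamp mm [42.5 33.7 -9.8] F [ 5.7 -2.3  3.6] gap 0.001 grip 0.9
jaw 4751 ((25.545015335083008, 55.28456497192383), (39.87031173706055, 56.68367385864258), 27.660205841064453) max y pt [ 6.3 77.2 49.9]
plate top 428 ((8.473273277282715, 25.574182510375977), (9.028234481811523, 4.1629557609558105), 20.390155792236328) 84.21940340111281
jaw 73 ((17.42732810974121, -0.8729877471923828), (43.20750045776367, 14.224129676818848), 84.10379791259766) max y pt [14.5 21.1 50.4]
plate top 23 ((0.10626733303070068, 1.4254875183105469), (3.3708486557006836, 42.46992874145508), 0.45868098735809326) 85.37846171775686
```

View pics/wrist9.png

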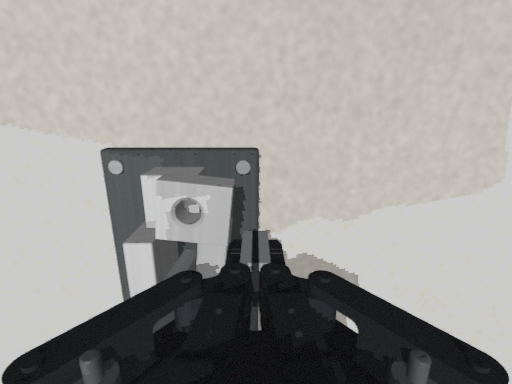

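The swing lug's hole is at (188,210), almost over the fixed lug but not shut yet (about 0.1 rad). I shift toward the lug end and up a little to stay clear of the plate, then push on.

Request:
{"fn": "jog_arm", "kwargs": {"targets": [{"x": 0.1, "y": 0.3, "z": 0, "ax": 0, "ay": 0, "az": 0}, {"x": 0.38, "y": 0.3, "z": -0.25, "ax": 0, "ay": 0, "az": 0}, {"x": 0.38, "y": 0.2, "z": -0.25, "ax": 0, "ay": 0, "az": 0}, {"x": 0.38, "y": 0.1, "z": -0.25, "ax": 0, "ay": 0, "az": 0}, {"x": 0.38, "y": 0, "z": -0.25, "ax": 0, "ay": 0, "az": 0}, {"x": 0.38, "y": -0.05, "z": -0.25, "ax": 0, "ay": 0, "az": 0}, {"x": 0.38, "y": -0.1, "z": -0.25, "ax": 0, "ay": 0, "az": 0}, {"x": 0.38, "y": -0.1, "z": -0.25, "ax": 0, "ay": 0, "az": 0}]}}

```text
time: 18.8
tool_pos: [0.5411, -0.0129, -0.0046]
tcp_rot: [0.774, 0.633, -0.0, -0.0]
wrist_force: [0.1, 0.2, -0.4]
finger_gap: -0.001
grasp_force: 0.1
```

```bash
cat >> h.py <<'E'
def hole():
    im,C=clampcloud("wrist","pics/hole.png");q=np.load("pics/hole.npz");K,T=q["K"],q["T"]
    g=cv2.cvtColor(im,cv2.COLOR_RGB2GRAY)
    m=(C[...,2]>45)&(C[...,2]<56)&(C[...,1]>35)&(C[...,1]<82)&(C[...,0]>-20)&(C[...,0]<50)
    l=C[m&(C[...,1]>50)];print("lug",len(l),cv2.minAreaRect(l[:,:2].astype(np.float32)))
E
python3 - <<'E' 2>/dev/null
from h import *
tc(); hole()
im,C=clampcloud("top","pics/top10.png");plate(C)
E
```

```text
t 18.8 tcp clamp mm [35.9 45.  -4.6] F [ 0.1  0.2 -0.4] gap -0.001 grip 0.1
lug 4020 ((19.74213409423828, 63.313453674316406), (26.623401641845703, 60.3987922668457), 89.95402526855469)
plate top 50 ((1.8868417739868164, 8.985031127929688), (32.311241149902344, 9.42520809173584), 88.58085632324219) 84.75878782465496
```

Request:
{"fn": "jog_arm", "kwargs": {"targets": [{"x": 0, "y": -0.05, "z": 0, "ax": 0, "ay": 0, "az": 0}, {"x": 0, "y": -0.1, "z": 0, "ax": 0, "ay": 0, "az": 0}, {"x": 0, "y": -0.15, "z": 0, "ax": 0, "ay": 0, "az": 0}, {"x": 0, "y": -0.2, "z": 0, "ax": 0, "ay": 0, "az": 0}, {"x": 0, "y": -0.25, "z": 0, "ax": 0, "ay": 0, "az": 0}, {"x": 0, "y": -0.3, "z": 0, "ax": 0, "ay": 0, "az": 0}, {"x": 0, "y": -0.3, "z": 0, "ax": 0, "ay": 0, "az": 0}, {"x": 0, "y": -0.3, "z": 0, "ax": 0, "ay": 0, "az": 0}]}}

```text
time: 19.9
tool_pos: [0.5378, -0.012, -0.0041]
tcp_rot: [0.775, 0.632, 0.004, 0.005]
wrist_force: [18.1, -2.2, -17.0]
finger_gap: -0.004
grasp_force: 9.5
```

```bash
python3 - <<'E' 2>/dev/null
from h import *
tc(); 
im,C=clampcloud("wrist","pics/w11.png")
for v in range(150,300,12): print(v,*[C[v,u].round(0) for u in (160,180,190,200,210,220,230,240)])
im,C=clampcloud("top","pics/top11.png");plate(C)
E
```

```text
t 19.9 tcp clamp mm [32.5 45.2 -4.1] F [ 18.1  -2.2 -17. ] gap -0.004 grip 9.5
150 [-25.  94.   1.] [-13.  94.   1.] [-7. 94.  0.] [-1. 94.  1.] [ 5. 94.  0.] [11. 94. -0.] [18. 94.  1.] [24. 94. -0.]
162 [-26.  87.   1.] [-14.  87.   1.] [-8. 87.  0.] [-1. 87.  1.] [ 5. 87.  1.] [11. 87.  2.] [17. 87.  1.] [24. 87.  1.]
174 [-23.  82.  11.] [-12.  82.  11.] [-6. 81. 10.] [ 0. 81. 10.] [ 6. 82. 11.] [12. 82. 11.] [18. 81. 10.] [24. 81.  9.]
186 [-24.  74.  10.] [-11.  76.  16.] [-5. 75. 15.] [ 1. 76. 16.] [ 7. 76. 16.] [12. 75. 15.] [18. 74. 10.] [24. 74. 12.]
198 [-25.  67.  11.] [-5. 76. 40.] [-0. 76. 39.] [ 5. 75. 39.] [10. 76. 40.] [15. 75. 38.] [18. 66.  9.] [24. 67. 11.]
210 [-12.  73.  51.] [-2. 73. 51.] [ 2. 74. 52.] [ 7. 73. 51.] [11. 73. 50.] [16. 73. 50.] [17. 59. 11.] [24. 59. 11.]
222 [-12.  67.  51.] [-6. 63. 40.] [-4. 57. 26.] [ 6. 67. 51.] [11. 67. 50.] [16. 67. 51.] [17. 50. 10.] [23. 50. 10.]
234 [-13.  61.  50.] [-5. 58. 44.] [-1. 56. 39.] [ 6. 60. 49.] [11. 60. 49.] [16. 61. 51.] [18. 48. 22.] [23. 42.  9.]
246 [-14.  55.  51.] [-4. 55. 51.] [ 1. 55. 51.] [ 6. 54. 50.] [10. 54. 50.] [15. 55. 51.] [20. 51. 44.] [25. 51. 45.]
258 [-14.  49.  51.] [-5. 48. 50.] [ 0. 47. 49.] [ 5. 48. 50.] [10. 49. 52.] [15. 48. 50.] [21. 51. 57.] [26. 55. 63.]
270 [-15.  41.  50.] [nan nan nan] [-6. 28. 28.] [ 5. 41. 50.] [10. 42. 51.] [18. 56. 75.] [22. 58. 77.] [26. 57. 77.]
282 [-3. 57. 83.] [ 4. 56. 83.] [ 8. 57. 84.] [11. 56. 83.] [14. 51. 76.] [19. 57. 84.] [23. 56. 83.] [26. 56. 83.]
294 [-1. 57. 91.] [ 6. 57. 90.] [ 8. 54. 86.] [11. 51. 82.] [17. 61. 97.] [21. 61. 97.] [24. 61. 97.] [27. 61. 96.]
plate top 50 ((-0.34362077713012695, 8.733993530273438), (32.79935836791992, 9.724164962768555), 89.44483184814453) 84.78120585305015
```

View pics/w11.png

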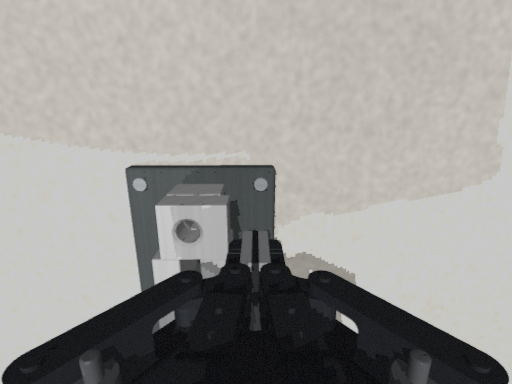

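The jaw now stands shut against the plate: the lug is square, its hole is at (188,230), and it met the stop with 18 N. I back off and go above the locking pin.

Request:
{"fn": "jog_arm", "kwargs": {"targets": [{"x": 0, "y": 0.4, "z": 0, "ax": 0, "ay": 0, "az": 0}, {"x": 0, "y": 0.8, "z": -0.5, "ax": 0, "ay": 0, "az": 0}, {"x": 0, "y": 1.0, "z": -1.5, "ax": 0, "ay": 0, "az": 0}, {"x": -0.5, "y": 1.2, "z": -2.7, "ax": 0, "ay": 0, "az": 0}, {"x": -2.3, "y": 1.4, "z": -3.5, "ax": 0, "ay": 0, "az": 0}, {"x": -4.3, "y": 1.6, "z": -3.5, "ax": 0, "ay": 0, "az": 0}, {"x": -6.3, "y": 1.8, "z": -3.5, "ax": 0, "ay": 0, "az": 0}, {"x": -8.3, "y": 2.0, "z": -3.5, "ax": 0, "ay": 0, "az": 0}]}}

```text
time: 21.0
tool_pos: [0.5418, -0.2691, 0.1022]
tcp_rot: [0.774, 0.633, -0.0, 0.0]
wrist_force: [0.4, 0.1, -0.0]
finger_gap: -0.003
grasp_force: 0.0
```

Request:
{"fn": "jog_arm", "kwargs": {"targets": [{"x": -1.4, "y": 0.1, "z": 0, "ax": 0, "ay": 0, "az": 0}, {"x": -2.4, "y": 0.15, "z": 0, "ax": 0, "ay": 0, "az": 0}, {"x": -3.0, "y": 0.19, "z": 0, "ax": 0, "ay": 0, "az": 0}, {"x": -3.0, "y": 0.19, "z": 0, "ax": 0, "ay": 0, "az": 0}, {"x": -3.0, "y": 0.19, "z": 0, "ax": 0, "ay": 0, "az": 0}, {"x": -3.0, "y": 0.19, "z": 0, "ax": 0, "ay": 0, "az": 0}, {"x": -3.0, "y": 0.19, "z": 0, "ax": 0, "ay": 0, "az": 0}, {"x": -3.0, "y": 0.19, "z": 0, "ax": 0, "ay": 0, "az": 0}], "claw": -0.2}}

```text
time: 22.0
tool_pos: [0.5295, -0.3559, 0.1006]
tcp_rot: [0.774, 0.633, -0.0, -0.0]
wrist_force: [1.2, -0.0, 0.6]
finger_gap: 0.6
grasp_force: 0.0
```

```bash
python3 - <<'E' 2>/dev/null
from h import *
tc(); s=robot.state();Rt=R.from_quat(s["tcp_rot"]);print(s["joints"])
im,P=cloud("wrist","pics/w12.png");q=np.load("pics/w12.npz");K,T=q["K"],q["T"]
m=reg(P,(.45,.62),(-.42,-.32),(.067,.08));l=cv2.connectedComponentsWithStats(m.astype(np.uint8));k=1+l[2][1:,4].argmax()
p=P[l[1]==k];print("knob top",len(p),l[2][k],p.mean(0),cv2.minEnclosingCircle((p[:,:2]*1000).astype(np.float32)))
c=np.append(np.array(cv2.minEnclosingCircle((p[:,:2]*1000).astype(np.float32))[0])/1000,.073)
print("in tool mm",Rt.inv().apply(c-s["tool_pos"])*1000)
im,C=clampcloud("top","pics/top12.png");plate(C);jaw(C)
E
```

```text
t 22.0 tcp clamp mm [  93.  -293.4  100.6] F [ 1.2 -0.   0.6] gap 0.6 grip 0.0
[-0.6756  0.1741  1.762  -0.0005  1.2059 -0.4752]
knob top 511 [242 197  25  26 511] [ 0.5292 -0.3572  0.0731] ((528.8417358398438, -357.8648986816406), 9.878496170043945)
in tool mm [-2.0623 -0.2247 27.5709]
plate top 75 ((-0.11543989181518555, 0.33228111267089844), (9.770851135253906, 49.6184196472168), 0.14211881160736084) 84.22498415655144
jaw 232 ((12.641646385192871, 9.500965118408203), (13.537444114685059, 135.76319885253906), 0.1845974326133728) max y pt [ 7.2 77.4 49.7]
```

Request:
{"fn": "jog_arm", "kwargs": {"targets": [{"x": -0.06, "y": -0.01, "z": 0.2, "ax": 0, "ay": 0, "az": 0}, {"x": -0.06, "y": -0.01, "z": 0.7, "ax": 0, "ay": 0, "az": 0}, {"x": -0.06, "y": -0.01, "z": 1.3, "ax": 0, "ay": 0, "az": 0}, {"x": -0.06, "y": -0.01, "z": 1.9, "ax": 0, "ay": 0, "az": 0}, {"x": -0.06, "y": -0.01, "z": 2.5, "ax": 0, "ay": 0, "az": 0}, {"x": -0.06, "y": -0.01, "z": 2.85, "ax": 0, "ay": 0, "az": 0}, {"x": -0.06, "y": -0.01, "z": 3.05, "ax": 0, "ay": 0, "az": 0}, {"x": -0.06, "y": -0.01, "z": 3.05, "ax": 0, "ay": 0, "az": 0}]}}

```text
time: 23.1
tool_pos: [0.5286, -0.358, 0.0088]
tcp_rot: [0.774, 0.633, -0.0, -0.0]
wrist_force: [0.2, 0.6, -0.1]
finger_gap: 0.602
grasp_force: 0.0
```

Request:
{"fn": "jog_arm", "kwargs": {"targets": [{"x": 0, "y": 0, "z": 0, "ax": 0, "ay": 0, "az": 0}, {"x": 0, "y": 0, "z": 0, "ax": 0, "ay": 0, "az": 0}, {"x": 0, "y": 0, "z": 0, "ax": 0, "ay": 0, "az": 0}, {"x": 0, "y": 0, "z": 0, "ax": 0, "ay": 0, "az": 0}, {"x": 0, "y": 0, "z": 0, "ax": 0, "ay": 0, "az": 0}, {"x": 0, "y": 0, "z": 0, "ax": 0, "ay": 0, "az": 0}, {"x": 0, "y": 0, "z": 0, "ax": 0, "ay": 0, "az": 0}, {"x": 0, "y": 0, "z": 0, "ax": 0, "ay": 0, "az": 0}], "claw": 1, "force": 50}}

```text
time: 24.1
tool_pos: [0.5297, -0.3591, 0.0113]
tcp_rot: [0.774, 0.633, -0.0, 0.001]
wrist_force: [-1.9, 0.8, 5.8]
finger_gap: 0.203
grasp_force: 50.9
```

```bash
python3 - <<'E' 2>/dev/null
from h import *
tc(); s=robot.state();Rt=R.from_quat(s["tcp_rot"])
im,P=cloud("wrist","pics/w13.png")
L=Rt.inv().apply((P.reshape(-1,3)-s["tool_pos"])).reshape(P.shape)*1000
e=L[(abs(L[...,0])<13)&(abs(L[...,1])<8)&(L[...,2]>-75)&(L[...,2]<-15)]
print(np.percentile(e,[1,25,50,75,99],axis=0))
for v in range(205,265,5): print(v,*[L[v,u].round(0) for u in (235,242,249,256,263,270)])
E
```

```text
t 24.1 tcp clamp mm [  93.9 -296.5   11.3] F [-1.9  0.8  5.8] gap 0.203 grip 50.9
[[ -7.7557  -7.8383 -63.3126]
 [  0.5297  -3.744  -62.2396]
 [  7.102    0.0782 -61.4168]
 [  9.6214   3.842  -47.8477]
 [ 12.4909   7.7876 -33.3997]]
205 [ 24. -10. -35.] [ 23.  -6. -34.] [ 24.  -3. -35.] [ 23.   1. -34.] [ 23.   5. -34.] [ 24.   9. -35.]
210 [ 20. -10. -34.] [ 20.  -7. -34.] [ 20.  -3. -34.] [ 21.   1. -35.] [ 20.   5. -34.] [ 20.   9. -34.]
215 [ 18. -10. -34.] [ 18.  -7. -34.] [ 18.  -3. -35.] [ 18.   1. -35.] [ 18.   5. -35.] [ 18.   9. -35.]
220 [ 15. -10. -34.] [ 15.  -7. -34.] [ 15.  -3. -35.] [ 15.   1. -35.] [ 15.   5. -34.] [ 15.   9. -34.]
225 [ 12. -11. -34.] [ 12.  -7. -34.] [ 12.  -3. -35.] [ 12.   1. -35.] [ 12.   5. -34.] [ 12.   9. -35.]
230 [  9. -11. -34.] [  8.  -7. -33.] [ 10.  -3. -36.] [ 10.   1. -38.] [  9.   5. -35.] [  8.   9. -34.]
235 [ 10. -10. -45.] [  7.  -7. -38.] [ 10.  -3. -43.] [ 10.   1. -45.] [ 10.   5. -43.] [  6.   9. -34.]
240 [ 10. -10. -49.] [  8.  -6. -45.] [  9.  -2. -48.] [ 10.   1. -50.] [ 10.   5. -49.] [  6.   9. -42.]
245 [ 10.  -9. -55.] [  8.  -6. -51.] [  9.  -2. -54.] [ 10.   1. -55.] [ 10.   4. -56.] [  7.   8. -49.]
250 [ 11.  -9. -61.] [  9.  -6. -58.] [ 10.  -2. -60.] [ 10.   1. -59.] [  9.   4. -59.] [  7.   8. -55.]
255 [ 11.  -8. -66.] [  9.  -5. -63.] [  8.  -2. -62.] [  8.   1. -62.] [  9.   4. -63.] [  7.   8. -59.]
260 [  8.  -8. -66.] [  6.  -5. -62.] [  6.  -2. -62.] [  6.   1. -63.] [  6.   4. -62.] [  6.   8. -62.]
```

Request:
{"fn": "jog_arm", "kwargs": {"targets": [{"x": 0, "y": 0, "z": -0.2, "ax": 0, "ay": 0, "az": 0}, {"x": 0, "y": 0, "z": -0.5, "ax": 0, "ay": 0, "az": 0}, {"x": 0, "y": 0, "z": -1.0, "ax": 0, "ay": 0, "az": 0}, {"x": 0, "y": 0, "z": -1.7, "ax": 0, "ay": 0, "az": 0}, {"x": 0, "y": 0, "z": -2.6, "ax": 0, "ay": 0, "az": 0}, {"x": 0, "y": 0, "z": -3.4, "ax": 0, "ay": 0, "az": 0}, {"x": 0, "y": 0, "z": -4.0, "ax": 0, "ay": 0, "az": 0}, {"x": 0, "y": 0, "z": -4.0, "ax": 0, "ay": 0, "az": 0}]}}

```text
time: 25.15
tool_pos: [0.5299, -0.3589, 0.1319]
tcp_rot: [0.774, 0.633, 0.0, 0.002]
wrist_force: [-1.2, 0.0, -0.4]
finger_gap: 0.202
grasp_force: 48.8
```

```bash
python3 - <<'E' 2>/dev/null
from h import *
tc(); s=robot.state();Rt=R.from_quat(s["tcp_rot"])
im,P=cloud("wrist","pics/w14.png")
L=Rt.inv().apply((P.reshape(-1,3)-s["tool_pos"])).reshape(P.shape)*1000
e=L[(abs(L[...,0])<13)&(abs(L[...,1])<8)&(L[...,2]>-75)&(L[...,2]<20)]
for z in range(-60,12,6):
    w=e[abs(e[:,2]-z)<3]
    if len(w)>4: print(z,len(w),"x max",np.percentile(w[:,0],95).round(1),"y",np.percentile(w[:,1],[3,97]).round(1))
t=e[e[:,2]<-60];print("top",t[:,0].min(),t[:,0].max())
plan(cl(0,.062,.13),RC); plan(cl(0,.062,.065),RC)
E
```

```text
t 25.15 tcp clamp mm [  94.  -296.3  131.9] F [-1.2  0.  -0.4] gap 0.202 grip 48.8
-60 1160 x max 10.0 y [-7.4  7.2]
-54 172 x max 10.7 y [-7.4  7.5]
-48 154 x max 10.5 y [-7.3  7.5]
-42 142 x max 10.6 y [-7.3  7.5]
-36 81 x max 10.5 y [-7.2  7.3]
-24 17 x max 5.7 y [-2.7  2.7]
-18 57 x max 5.6 y [-4.   4.4]
-12 50 x max 5.7 y [-4.2  5.1]
-6 47 x max 5.7 y [-4.4  4.6]
0 16 x max 5.6 y [-3.8  4.4]
top -9.556935753439587 10.905818501309627
 t 25.2 xyz [11.93  -3.097 -0.015] axyz [0.008 0.009 0.004]
 t 25.2 xyz [11.932 -3.099  2.152] axyz [0.008 0.009 0.004]
```

Request:
{"fn": "jog_arm", "kwargs": {"targets": [{"x": 1.0, "y": -0.26, "z": 0, "ax": 0, "ay": 0, "az": 0}, {"x": 2.8, "y": -0.73, "z": 0, "ax": 0, "ay": 0, "az": 0}, {"x": 4.6, "y": -1.19, "z": 0, "ax": 0, "ay": 0, "az": 0}, {"x": 6.4, "y": -1.66, "z": 0, "ax": 0, "ay": 0, "az": 0}, {"x": 8.2, "y": -2.13, "z": 0, "ax": 0, "ay": 0, "az": 0}, {"x": 10.0, "y": -2.6, "z": 0, "ax": 0, "ay": 0, "az": 0}, {"x": 11.3, "y": -2.94, "z": 0, "ax": 0, "ay": 0, "az": 0}, {"x": 11.91, "y": -3.1, "z": 0, "ax": 0, "ay": 0, "az": 0}]}}

```text
time: 26.2
tool_pos: [0.5076, 0.0125, 0.1276]
tcp_rot: [0.774, 0.633, -0.001, -0.001]
wrist_force: [-0.3, -0.7, -0.1]
finger_gap: 0.204
grasp_force: 48.9
```

Request:
{"fn": "jog_arm", "kwargs": {"targets": [{"x": 0, "y": 0, "z": 0, "ax": 0, "ay": 0, "az": 0}, {"x": 0, "y": 0, "z": 0.3, "ax": 0, "ay": 0, "az": 0}, {"x": 0, "y": 0, "z": 0.7, "ax": 0, "ay": 0, "az": 0}, {"x": 0, "y": 0, "z": 1.2, "ax": 0, "ay": 0, "az": 0}, {"x": 0, "y": 0, "z": 1.6, "ax": 0, "ay": 0, "az": 0}, {"x": 0, "y": 0, "z": 1.9, "ax": 0, "ay": 0, "az": 0}, {"x": 0, "y": 0, "z": 2.0, "ax": 0, "ay": 0, "az": 0}, {"x": 0, "y": 0, "z": 2.0, "ax": 0, "ay": 0, "az": 0}]}}

```text
time: 27.2
tool_pos: [0.5089, 0.0107, 0.069]
tcp_rot: [0.774, 0.633, -0.0, -0.0]
wrist_force: [0.2, 0.2, -0.3]
finger_gap: 0.201
grasp_force: 48.9
```

```bash
python3 - <<'E' 2>/dev/null
from h import *
tc(); s=robot.state();Rt=R.from_quat(s["tcp_rot"])
im,C=clampcloud("wrist","pics/w15.png")
m=(C[...,2]>46)&(C[...,2]<55)&(C[...,1]>46)&(C[...,1]<82)&(abs(C[...,0])<22)
l=C[m];print("lug",len(l),cv2.minAreaRect(l[:,:2].astype(np.float32)),np.percentile(l,[1,99],axis=0))
for v in range(150,240,4): print(v,*[C[v,u].round(0) for u in (226,234,242,248,254,260,266,274,282)])
E
python3 -c "
import cv2;a=cv2.imread('pics/w15.png')[150:270,190:320];cv2.imwrite('pics/w15c.png',cv2.resize(a,(650,600),interpolation=cv2.INTER_CUBIC))"
```

```text
t 27.2 tcp clamp mm [-0.4 61.6 69. ] F [ 0.2  0.2 -0.3] gap 0.201 grip 48.9
lug 1343 ((-0.04714012145996094, 61.02531433105469), (29.834135055541992, 37.78361129760742), 89.72685241699219) [[-15.8829  46.5033  46.8904]
 [ 18.5088  75.5779  51.9235]]
150 [-25. 101.   0.] [-18. 101.  -1.] [-11. 101.   0.] [ -6. 101.   0.] [ -1. 101.   1.] [  5. 101.   1.] [ 10. 101.  -0.] [ 17. 101.   0.] [ 24. 101.   0.]
154 [-25.  98.   1.] [-18.  97.  -1.] [-11.  97.  -0.] [-6. 98.  1.] [-1. 98.  2.] [ 5. 97. -0.] [10. 98.  1.] [17. 98.  1.] [24. 98.  0.]
158 [-25.  94.   2.] [-18.  94.   1.] [-11.  94.   1.] [-6. 94.  1.] [-1. 94.  1.] [ 5. 94. -0.] [10. 94.  1.] [17. 94. -1.] [24. 94. -1.]
162 [-26.  90.  -0.] [-18.  90.   1.] [-11.  90.   1.] [-6. 90.  0.] [-1. 90. -1.] [ 5. 90.  0.] [10. 90.  1.] [17. 91.  2.] [24. 90. -1.]
166 [-26.  87.   0.] [-19.  87.  -0.] [-11.  87.   0.] [-6. 87.  1.] [-1. 87. -0.] [ 5. 87.  1.] [10. 87.  0.] [17. 87.  0.] [24. 87.  1.]
170 [-25.  85.  10.] [-18.  85.  10.] [-11.  85.  10.] [-6. 85.  9.] [-1. 85. 10.] [ 5. 85. 10.] [10. 85. 10.] [17. 85. 10.] [24. 85. 10.
[... 1685 characters left out ...]
] [-9. 54. 53.] [-4. 65. 77.] [-0. 67. 85.] [ 3. 65. 79.] [ 9. 54. 51.] [15. 53. 50.] [25. 37. 10.]
226 [-26.  33.  11.] [-16.  47.  43.] [-10.  50.  51.] [-4. 65. 86.] [-0. 67. 90.] [ 3. 66. 87.] [ 9. 50. 50.] [15. 50. 49.] [25. 33. 11.]
230 [-26.  29.  10.] [-16.  47.  50.] [-10.  46.  49.] [ -4.  72. 106.] [ -0.  72. 108.] [  3.  71. 105.] [ 9. 47. 50.] [15. 46. 49.] [25. 29. 11.]
234 [-15.  72. 112.] [-11.  72. 113.] [ -7.  69. 106.] [ -3.  72. 112.] [ -0.  72. 112.] [  3.  71. 111.] [  6.  69. 107.] [ 10.  72. 111.] [ 14.  72. 112.]
238 [-14.  72. 117.] [-10.  72. 117.] [ -7.  69. 111.] [ -3.  72. 116.] [ -0.  72. 117.] [  3.  72. 117.] [  6.  70. 114.] [ 10.  72. 117.] [ 14.  72. 116.]
```

View pics/w15c.png

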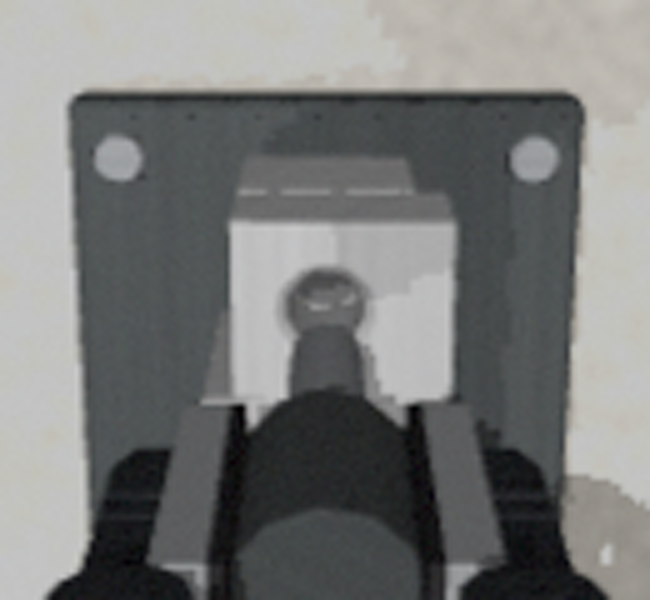

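The pin foot hangs over the chamfered hole, whose mouth is near (255,211) in the full frame, and pin and hole agree within about 0.5 mm. I insert it slowly.

Request:
{"fn": "jog_arm", "kwargs": {"targets": [{"x": 0, "y": 0.01, "z": 0.2, "ax": 0, "ay": 0, "az": 0}, {"x": 0, "y": 0.01, "z": 0.35, "ax": 0, "ay": 0, "az": 0}, {"x": 0, "y": 0.01, "z": 0.45, "ax": 0, "ay": 0, "az": 0}, {"x": 0, "y": 0.01, "z": 0.53, "ax": 0, "ay": 0, "az": 0}, {"x": 0, "y": 0.01, "z": 0.61, "ax": 0, "ay": 0, "az": 0}, {"x": 0, "y": 0.01, "z": 0.7, "ax": 0, "ay": 0, "az": 0}, {"x": 0, "y": 0.01, "z": 0.8, "ax": 0, "ay": 0, "az": 0}, {"x": 0, "y": 0.01, "z": 0.8, "ax": 0, "ay": 0, "az": 0}]}}

```text
time: 28.25
tool_pos: [0.5089, 0.0106, 0.0446]
tcp_rot: [0.774, 0.633, -0.001, -0.0]
wrist_force: [-0.5, -0.2, 0.2]
finger_gap: 0.206
grasp_force: 48.9
```

Free entry with no force. Next is the fixed lug, starting at z=32.

Request:
{"fn": "jog_arm", "kwargs": {"targets": [{"x": 0, "y": 0, "z": 0.12, "ax": 0, "ay": 0, "az": 0}, {"x": 0, "y": 0, "z": 0.24, "ax": 0, "ay": 0, "az": 0}, {"x": 0, "y": 0, "z": 0.34, "ax": 0, "ay": 0, "az": 0}, {"x": 0, "y": 0, "z": 0.43, "ax": 0, "ay": 0, "az": 0}, {"x": 0, "y": 0, "z": 0.52, "ax": 0, "ay": 0, "az": 0}, {"x": 0, "y": 0, "z": 0.6, "ax": 0, "ay": 0, "az": 0}, {"x": 0, "y": 0, "z": 0.65, "ax": 0, "ay": 0, "az": 0}, {"x": 0, "y": 0, "z": 0.65, "ax": 0, "ay": 0, "az": 0}]}}

```text
time: 29.25
tool_pos: [0.5091, 0.0106, 0.0254]
tcp_rot: [0.774, 0.633, -0.0, -0.0]
wrist_force: [-0.7, -0.1, -0.7]
finger_gap: 0.208
grasp_force: 48.9
```

Request:
{"fn": "jog_arm", "kwargs": {"targets": [{"x": 0, "y": 0, "z": 0.06, "ax": 0, "ay": 0, "az": 0}, {"x": 0, "y": 0, "z": 0.12, "ax": 0, "ay": 0, "az": 0}, {"x": 0, "y": 0, "z": 0.18, "ax": 0, "ay": 0, "az": 0}, {"x": 0, "y": 0, "z": 0.23, "ax": 0, "ay": 0, "az": 0}, {"x": 0, "y": 0, "z": 0.27, "ax": 0, "ay": 0, "az": 0}, {"x": 0, "y": 0, "z": 0.3, "ax": 0, "ay": 0, "az": 0}, {"x": 0, "y": 0, "z": 0.33, "ax": 0, "ay": 0, "az": 0}, {"x": 0, "y": 0, "z": 0.33, "ax": 0, "ay": 0, "az": 0}]}}

```text
time: 30.25
tool_pos: [0.5096, 0.0105, 0.0162]
tcp_rot: [0.774, 0.633, 0.0, 0.0]
wrist_force: [-1.9, -0.1, 3.6]
finger_gap: 0.207
grasp_force: 50.4
```

Request:
{"fn": "jog_arm", "kwargs": {"targets": [{"x": 0, "y": 0, "z": 0, "ax": 0, "ay": 0, "az": 0}, {"x": 0, "y": 0, "z": 0, "ax": 0, "ay": 0, "az": 0}, {"x": 0, "y": 0, "z": 0, "ax": 0, "ay": 0, "az": 0}, {"x": 0, "y": 0, "z": 0, "ax": 0, "ay": 0, "az": 0}, {"x": 0, "y": 0, "z": -0.2, "ax": 0, "ay": 0, "az": 0}, {"x": 0, "y": 0, "z": -0.6, "ax": 0, "ay": 0, "az": 0}, {"x": 0, "y": 0, "z": -1.2, "ax": 0, "ay": 0, "az": 0}, {"x": 0, "y": 0, "z": -1.7, "ax": 0, "ay": 0, "az": 0}], "claw": 0.1}}

```text
time: 31.25
tool_pos: [0.5099, 0.0105, 0.0687]
tcp_rot: [0.774, 0.633, 0.0, 0.001]
wrist_force: [-0.2, -0.5, 0.4]
finger_gap: 0.452
grasp_force: 0.0
```

```bash
python3 - <<'E' 2>/dev/null
from h import *
tc()
for n in ("wrist","side"):
    im,C=clampcloud(n,f"pics/{n}16.png")
    e=C[(abs(C[...,0])<12)&(abs(C[...,1]-62)<12)&(C[...,2]>60)&(C[...,2]<90)]
    print(n,"knob",len(e),np.percentile(e,[2,50,98],axis=0)); plate(C)
E
```

```text
t 31.25 tcp clamp mm [ 0.6 61.7 68.7] F [-0.2 -0.5  0.4] gap 0.452 grip 0.0
wrist knob 882 [[-8.1143 54.0156 62.0082]
 [ 0.569  65.174  78.2546]
 [ 9.6436 71.9686 79.6263]]
plate top 735 ((-0.1928544044494629, 4.245914459228516), (38.93345260620117, 9.720319747924805), 89.69987487792969) 84.42655097523652
side knob 43 [[-9.5004 50.7149 60.8938]
 [-2.3437 56.3828 75.8147]
 [ 7.1205 70.5133 80.4288]]
plate top 43 ((-2.822537660598755, -4.456695556640625), (47.93046188354492, 9.302440643310547), 85.66484069824219) 83.40714357282086
```

Request:
{"fn": "jog_arm", "kwargs": {"targets": [{"x": 0, "y": -0.02, "z": 0, "ax": 0, "ay": 0, "az": 0}, {"x": 0, "y": -0.02, "z": 0, "ax": 0, "ay": 0, "az": 0}, {"x": 0, "y": -0.02, "z": 0, "ax": 0, "ay": 0, "az": 0}, {"x": 0, "y": -0.02, "z": 0, "ax": 0, "ay": 0, "az": 0}, {"x": 0, "y": -0.02, "z": 0.25, "ax": 0, "ay": 0, "az": 0}, {"x": 0, "y": -0.02, "z": 0.5, "ax": 0, "ay": 0, "az": 0}, {"x": 0, "y": -0.02, "z": 0.7, "ax": 0, "ay": 0, "az": 0}, {"x": 0, "y": -0.02, "z": 0.8, "ax": 0, "ay": 0, "az": 0}], "claw": 1}}

```text
time: 32.35
tool_pos: [0.5094, 0.0106, 0.0438]
tcp_rot: [0.774, 0.633, 0.0, 0.0]
wrist_force: [-5.1, -0.5, 16.3]
finger_gap: 0.002
grasp_force: 8.4
```

Request:
{"fn": "jog_arm", "kwargs": {"targets": [{"x": 0, "y": 0, "z": 0.05, "ax": 0, "ay": 0, "az": 0}, {"x": 0, "y": 0, "z": 0.1, "ax": 0, "ay": 0, "az": 0}, {"x": 0, "y": 0, "z": 0.15, "ax": 0, "ay": 0, "az": 0}, {"x": 0, "y": 0, "z": 0.2, "ax": 0, "ay": 0, "az": 0}, {"x": 0, "y": 0, "z": 0.24, "ax": 0, "ay": 0, "az": 0}, {"x": 0, "y": 0, "z": 0.28, "ax": 0, "ay": 0, "az": 0}, {"x": 0, "y": 0, "z": 0.32, "ax": 0, "ay": 0, "az": 0}, {"x": 0, "y": 0, "z": 0.32, "ax": 0, "ay": 0, "az": 0}]}}

```text
time: 33.35
tool_pos: [0.5151, 0.0101, 0.0439]
tcp_rot: [0.774, 0.633, 0.004, 0.004]
wrist_force: [-14.2, 0.3, 47.0]
finger_gap: 0.003
grasp_force: 22.4
```

The knob is home with its top at 78 mm, and pressing moved it no further. That press gives the true shut-finger tip offset, 34 mm past the reported TCP. I lift, open and move over the jaws.

Request:
{"fn": "jog_arm", "kwargs": {"targets": [{"x": 0, "y": 0, "z": -0.4, "ax": 0, "ay": 0, "az": 0}, {"x": 0, "y": 0, "z": -1.0, "ax": 0, "ay": 0, "az": 0}, {"x": 0, "y": 0, "z": -1.8, "ax": 0, "ay": 0, "az": 0}, {"x": -0.3, "y": 0, "z": -2.3, "ax": 0, "ay": 0, "az": 0}, {"x": -0.9, "y": 0, "z": -2.5, "ax": 0, "ay": 0, "az": 0}, {"x": -1.4, "y": 0, "z": -2.5, "ax": 0, "ay": 0, "az": 0}, {"x": -1.72, "y": 0, "z": -2.5, "ax": 0, "ay": 0, "az": 0}, {"x": -1.72, "y": 0, "z": -2.5, "ax": 0, "ay": 0, "az": 0}], "claw": -0.4}}

```text
time: 34.35
tool_pos: [0.4976, -0.0406, 0.1071]
tcp_rot: [0.775, 0.632, -0.001, -0.001]
wrist_force: [0.6, 0.0, -0.3]
finger_gap: 0.698
grasp_force: 0.0
```

```bash
python3 - <<'E' 2>/dev/null
from h import *
tc(); plan(cl(0,.010,.03),RC)
for n in ("top","wrist"):
    im,C=clampcloud(n,f"pics/{n}17.png")
    e=C[(abs(C[...,0])<12)&(abs(C[...,1]-62)<12)&(C[...,2]>60)&(C[...,2]<90)]
    print(n,"knob",len(e),np.percentile(e,[2,50,98],axis=0)); plate(C); jaw(C)
# gripper geometry near centre line, height above TCP
s=robot.state();z=s["tool_pos"][2]*1000
e=C[(abs(C[...,0])<12)&(C[...,2]>z+30)];print("central gripper pts above tcp",len(e),np.percentile(e[:,2]-z,[0,1,5,50]) if len(e) else "")
E
```

```text
t 34.35 tcp clamp mm [ -1.3   9.1 107.1] F [ 0.6  0.  -0.3] gap 0.698 grip 0.0
 t 34.35 xyz [0.031 0.048 2.569] axyz [-0.021  0.001 -0.013]
```

Request:
{"fn": "jog_arm", "kwargs": {"targets": [{"x": 0.03, "y": 0.04, "z": 0.2, "ax": 0, "ay": 0, "az": 0}, {"x": 0.03, "y": 0.04, "z": 0.6, "ax": 0, "ay": 0, "az": 0}, {"x": 0.03, "y": 0.04, "z": 1.1, "ax": 0, "ay": 0, "az": 0}, {"x": 0.03, "y": 0.04, "z": 1.6, "ax": 0, "ay": 0, "az": 0}, {"x": 0.03, "y": 0.04, "z": 2.1, "ax": 0, "ay": 0, "az": 0}, {"x": 0.03, "y": 0.04, "z": 2.4, "ax": 0, "ay": 0, "az": 0}, {"x": 0.03, "y": 0.04, "z": 2.57, "ax": 0, "ay": 0, "az": 0}, {"x": 0.03, "y": 0.04, "z": 2.57, "ax": 0, "ay": 0, "az": 0}]}}

```text
time: 35.4
tool_pos: [0.4996, -0.0392, 0.0307]
tcp_rot: [0.774, 0.633, -0.0, -0.0]
wrist_force: [-0.1, 1.1, 1.0]
finger_gap: 0.701
grasp_force: 0.0
```

```bash
python3 - <<'E' 2>&1 | grep -v Warn
from h import *
tc(); plan(cl(0,.010,-.004),RC)
im,C=clampcloud("wrist","pics/w18.png"); z=robot.state()["tool_pos"][2]*1000
k=C[(abs(C[...,0])<12)&(abs(C[...,1]-62)<12)&(C[...,2]>60)&(C[...,2]<95)];print("knob",len(k),np.nanpercentile(k,[2,50,98],axis=0) if len(k) else "")
e=C[(abs(C[...,0])<12)&(C[...,2]>z+62)];print("central gripper above tcp",len(e),np.percentile(e[:,2]-z,[0,1,5,50]) if len(e) else "")
w=C[(abs(C[...,0])>18)&(abs(C[...,0])<50)&(C[...,2]>z+25)&(abs(C[...,1]-10)<20)];print("fingers",len(w),np.percentile(w[:,2]-z,[0,1,5,50]),np.percentile(w[w[:,0]>0][:,0],[1,50]),np.percentile(w[w[:,0]<0][:,0],[50,99]))
E
```

```text
t 35.4 tcp clamp mm [ 0.4 10.8 30.7] F [-0.1  1.1  1. ] gap 0.701 grip 0.0
 t 35.4 xyz [-0.028 -0.012  1.156] axyz [-0.008  0.002  0.003]
knob 1424 [[-5.9451 54.3839 68.3406]
 [ 2.8112 63.5246 78.8324]
 [11.2489 72.0988 80.2803]]
central gripper above tcp 5525 [105.803  107.2138 108.7857 119.7732]
fingers 14682 [38.6691 44.0568 52.5437 93.9111] [18.3371 30.6515] [-29.8809 -18.3155]
```

Request:
{"fn": "jog_arm", "kwargs": {"targets": [{"x": -0.03, "y": -0.01, "z": 0.15, "ax": 0, "ay": 0, "az": 0}, {"x": -0.03, "y": -0.01, "z": 0.35, "ax": 0, "ay": 0, "az": 0}, {"x": -0.03, "y": -0.01, "z": 0.55, "ax": 0, "ay": 0, "az": 0}, {"x": -0.03, "y": -0.01, "z": 0.75, "ax": 0, "ay": 0, "az": 0}, {"x": -0.03, "y": -0.01, "z": 0.95, "ax": 0, "ay": 0, "az": 0}, {"x": -0.03, "y": -0.01, "z": 1.08, "ax": 0, "ay": 0, "az": 0}, {"x": -0.03, "y": -0.01, "z": 1.15, "ax": 0, "ay": 0, "az": 0}, {"x": -0.03, "y": -0.01, "z": 1.15, "ax": 0, "ay": 0, "az": 0}]}}

```text
time: 36.45
tool_pos: [0.4991, -0.0401, -0.0037]
tcp_rot: [0.774, 0.633, -0.0, -0.0]
wrist_force: [-0.3, -0.1, -0.0]
finger_gap: 0.696
grasp_force: 0.0
```

Request:
{"fn": "jog_arm", "kwargs": {"targets": [{"x": 0, "y": 0, "z": 0, "ax": 0, "ay": 0, "az": 0}, {"x": 0, "y": 0, "z": 0, "ax": 0, "ay": 0, "az": 0}, {"x": 0, "y": 0, "z": 0, "ax": 0, "ay": 0, "az": 0}, {"x": 0, "y": 0, "z": 0, "ax": 0, "ay": 0, "az": 0}, {"x": 0, "y": 0, "z": 0, "ax": 0, "ay": 0, "az": 0}, {"x": 0, "y": 0, "z": 0, "ax": 0, "ay": 0, "az": 0}, {"x": 0, "y": 0, "z": 0, "ax": 0, "ay": 0, "az": 0}, {"x": 0, "y": 0, "z": 0, "ax": 0, "ay": 0, "az": 0}], "claw": 1, "force": 60}}

```text
time: 37.45
tool_pos: [0.4983, -0.0399, -0.0029]
tcp_rot: [0.774, 0.633, -0.001, -0.001]
wrist_force: [-4.9, 0.7, 5.6]
finger_gap: 0.425
grasp_force: 65.9
```

Request:
{"fn": "jog_arm", "kwargs": {"targets": [{"x": 0, "y": 0, "z": 0, "ax": 0, "ay": 0, "az": 0}, {"x": 0, "y": 0, "z": 0, "ax": 0, "ay": 0, "az": 0}, {"x": 0, "y": 0, "z": 0, "ax": 0, "ay": 0, "az": 0}, {"x": 0, "y": 0, "z": 0, "ax": 0, "ay": 0, "az": 0}, {"x": 0, "y": 0, "z": 0, "ax": 0, "ay": 0, "az": 0}, {"x": 0, "y": 0, "z": 0, "ax": 0, "ay": 0, "az": 0}, {"x": 0, "y": 0, "z": 0, "ax": 0, "ay": 0, "az": 0}, {"x": 0, "y": 0, "z": 0, "ax": 0, "ay": 0, "az": 0}], "force": 80}}

```text
time: 38.45
tool_pos: [0.4983, -0.0399, -0.0028]
tcp_rot: [0.774, 0.633, -0.001, -0.001]
wrist_force: [-5.6, 0.9, 6.6]
finger_gap: 0.424
grasp_force: 80.5
```

```bash
python3 - <<'E' 2>&1 | grep -v Warn
from h import *
tc()
im,C=clampcloud("wrist","pics/w19.png")
k=C[(abs(C[...,0])<12)&(abs(C[...,1]-62)<12)&(C[...,2]>60)&(C[...,2]<95)];print("knob",len(k),np.nanpercentile(k,[2,50,98],axis=0) if len(k) else "")
l=C[(C[...,2]>46)&(C[...,2]<54)&(C[...,1]>72)&(C[...,1]<78)&(abs(C[...,0])<25)];print("lug x",np.percentile(l[:,0],[1,99]))
e=C[(abs(C[...,0])<9)&(C[...,1]>20)&(C[...,1]<28)&(C[...,2]>55)&(C[...,2]<88)];print("plate edge",len(e),np.percentile(e,[2,50,98],axis=0) if len(e) else "")
E
```

```text
t 38.45 tcp clamp mm [-0.7 10.  -2.8] F [-5.6  0.9  6.6] gap 0.424 grip 80.5
knob 2535 [[-9.6816 53.3787 65.7075]
 [-0.9885 62.7907 78.3941]
 [ 7.65   71.3237 79.6453]]
lug x [-13.8309  18.6534]
plate edge 1027 [[-5.0563 20.418  55.9709]
 [-0.2861 22.863  75.2341]
 [ 4.5335 23.5805 85.1427]]
```

Everything checks out: knob top at 78 mm, plate clamped at x -5..+4.5, and 80 N on the jaws. I hand the job in.

```bash
python3 -c "
from station import robot
print(robot.sign_off())"
```

```text
the job is handed in; nothing more can be done
None
```

The job was handed in at 38 s: plate upright and clamped, larger pin home on its lug, jaws still held at 80 N; but I viewed 11 pictures (limit 10), and one press of the closed fingers on the pin knob reached 47 N, which may break the 40 N limit if fingers count.

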